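Make the charcoal grill ready for lighting

TASK

Get the tabletop charcoal grill ready for lighting: turn the air cap anticlockwise past its sprung catch to its release position, lift it out and stand it upright in the low metal tray. Build all the loose kindling slats on the grate into a crosswise tower of two slats a layer, and push the ash door shut until it clicks home on its catch. Do not disturb the bowl, the tin or the sauce bottle.

Things in the scene. Friction and masses are not known exactly. Their poses are not given: they have to be found in the camera images.
- grill: fixed steel tabletop charcoal grill, a box 220 x 300 x 90 mm (x, y, z); origin at the centre of its underside on the table; x from its front (ash door side, towards the robot) to its back, y to its left, z up. Grate on the left, collar 150 mm to the right of the grate's centre, ash door in the front below the grate
- collar (a point): centre of the square steel bayonet collar (76 mm square, 15 mm high) on the right part of the grill's top, at the level the cap stands on (90 mm above the table). Axes as the grill's. Two lips leave a slot 44 mm wide along the collar's y. The cap's lugs are under the lips when its x lies along the collar's x (locked) and free when turned anticlockwise by 65 to 90 degrees
- cap: air cap, 220 g: 38 mm foot with two lugs at the bottom (60 mm tip to tip, along its x), 52 mm disc at 18 to 24 mm, black grip bar 52 mm long (along x), 12 mm thick, 24 to 56 mm above the origin (centre of the underside; z up). Sprung balls resist turning at about 45 degrees, a stop ends it at 90. Locked it lifts only 3 mm; free, it is clear of the collar 15 mm up
- tray: fixed low square dark steel tray, 140 x 140 mm, rim 14 mm high, floor 4 mm thick; origin at the centre of its underside on the table
- grate (a point): centre of the grate (160 mm, dark bars running left-right) on the grill's top, at the level slats lie on (90 mm over the table); axes as the grill's. Tower places: layers of two slats 35 mm either side of this point, centred lengthwise on it, layers 1 and 3 along x (front-back), layer 2 along y, each layer 14 mm higher. A fifth slat lies alone in layer 3 on either side
- slat1: light wooden kindling slat 120 x 26 x 14 mm (along its x, y, z), 30 g, lying flat on the table to the left of the grill; origin at its centre. May be absent
- slat2: light wooden kindling slat 120 x 26 x 14 mm (along its x, y, z), 30 g, lying flat on the table to the left of the grill; origin at its centre. May be absent
- slat3: light wooden kindling slat 120 x 26 x 14 mm (along its x, y, z), 30 g, lying flat on the table to the left of the grill; origin at its centre. May be absent
- slat4: light wooden kindling slat 120 x 26 x 14 mm (along its x, y, z), 30 g, lying flat on the table to the left of the grill; origin at its centre. May be absent
- slat5: light wooden kindling slat 120 x 26 x 14 mm (along its x, y, z), 30 g, lying flat on the table to the left of the grill; origin at its centre. May be absent
- slat6: light wooden kindling slat 120 x 26 x 14 mm (along its x, y, z), 30 g, lying flat on the table to the left of the grill; origin at its centre. May be absent
- ash_door (a joint): angle of the ash door in rad: 0 is fully shut, it grows as the door opens towards the robot; it starts ajar. Its catch resists from about 0.11 rad and draws it home below 0.03 rad. Joint friction lets the door stay where it is left
- door_hinge (a point): the door's upright hinge axis at its left end, 46 mm above the table, in the plane of the grill's front. The point turns with the door; its x axis points from the door's outer face into the grill, its y axis from the free edge to the hinge
- door_push (a point): point on the outer face of the ash door near its free edge (95 mm from the hinge), 58 mm above the table: push here. Panel 118 mm wide, 12 to 80 mm above the table, 10 mm thick. Axes as door_hinge
- bowl: steel bowl, 110 mm across, 50 mm high, between the robot and the grill: leave it alone; origin at the centre of its underside
- tin: tin with a red label, 76 mm across, 90 mm high: leave it alone; origin at the centre of its underside
- sauce: sauce bottle, 60 mm across, 130 mm high: leave it alone; origin at the centre of its underside

How it is judged:
By the outcome, as a careful person would: the job done as asked, in the order asked, and still so for the second after the job is handed in, with the robot touching nothing.
Of slat1, slat2, slat3, slat4, slat5, slat6 only 4 to 6 are there at a start; the rules pass over those that are not, and their reading is None.
At some moment in a run one of slat1, slat2, slat3, slat4, slat5, slat6 may be knocked a few centimetres aside while the robot is not near it.
Once in a run the grip may slacken for a moment while it holds something.
It also fails if it takes over 210 s, if anything falls off the work surface, if the arm or the gripper's body presses on something with over 40 N, if the wrist force passes 120 N, or if a joint passes its speed limit or range.

ROBOT

A 6-joint arm with a two-finger parallel gripper is mounted at the origin on the work surface. World frame = base frame: x ahead of the robot, y to its left, z up, the work surface at z = 0. Lengths are in m, angles in rad, forces in N, time in s.
With the tool pointing down it reaches from about 0.35 to 0.875 m from the base axis. Payload 15.5 kg.
Tool frame: the origin (TCP) lies midway between the tips of the shut fingers; the grasp point (between the pads) lies 19 mm behind it (robot.grip_depth is the distance from the TCP to the grasp point, in m); z points along the fingers, y is the direction in which the jaws open and shut (so a half turn about z gives the same grasp; the last joint's range is limited). The gripper opens to 85 mm and grips with 20 to 120 N. Pads are 22 mm wide; open, the fingers measure 114 mm over their backs; the gripper's body (76 mm by 85 mm) begins 54 mm behind the grasp point. The pads swing forward as they close: fully open they stand 13 mm farther back than shut.
Start: joints at [1.204, 0.494, 1.345, -0, 1.302, -0.096], TCP at [0.168, 0.602, 0.231] pointing down, gripper open.
Joint ranges: [-2.91, 2.91], [-0.82, 2.16], [0.22, 2.67], [-1.22, 4.37], [0.12, 2.79], [-3.08, 3.08]. Speed limits (rad/s): [1.89, 1.89, 2.57, 3.01, 3.01, 3.01].

INTERFACE

Orientations are given as a 3x3 rotation matrix whose columns are the frame's x, y, z axes.
In Python, from rig import robot gives the robot as it stands.
- The arm moves only by the tool send_rows, never from a script. Its argument "increments" is a list of rows, each an object with "linear": the shift along the tool's x, y, z in mm, a list of three; "spin": the turn about the tool's z in degrees. A call has exactly 8 rows; each row shifts and turns the commanded pose from where the row before left it, along the tool's axes as they then stand; what a row does not reach is not made up. A row lasts 1/12 s, in which the tool goes at most 41.7 mm and 7.16 degrees, less where a joint would pass 70% of its speed; a pose out of reach is approached as far as the arm can. A call with a gripper value outside its range is refused whole. "jaw" is the closure, from 0 (fully open) to 1 (shut), set as the call begins (left out, the last holds). The fingers move at their own pace and stop on an object; the grip force is fixed at half the most. Time passes only in rows, so rows that do not move let the fingers close, or fill a call up. It gives the time, the measured TCP pose, the force and the opening at its end, in the units of the state.
- robot.state(): the state, without advancing time (a new reading comes with each control period).
- robot.capture(name): name is "scene" or "side" or "wrist"; returns a dict with "frame" (384x512x3 uint8, red, green, blue), "mtx" (3x3 intrinsics, pixels), "origin" and "attitude" of the camera in the world. Camera axes: x right, y up, looking along -z (the intrinsics and any distortion apply to the point x, -y, -z); pixel columns grow to the right and rows downward; lengths in m; the calibration is good to about 2 mm. A picture is of the moment at which its call begins. There is no depth.
- robot.job_done(): hands the job in, once; it reports no verdict.
The state is a dict: "t": time; "joints": joint angles; "joint_vel": joint speeds; "joint_torque": joint torques, N m; "ee_pos": TCP position; "eef_rot": TCP orientation; "force": force on the tool from outside, world axes, zero at the start; "moment": the same for the moment, N m; "width": finger opening in m.
Only numpy, scipy, OpenCV 4.12 (cv2) and the standard library are available. Lean on these libraries where they do the work, as an engineer would, in place of code of your own. Each camera call takes 0.05 s, during which the arm holds its last target. There are 200 camera calls.

## Working session

There is one attempt and no reset: what is moved stays moved. The work goes in short steps, Python scripts to look and compute and a tool call to move; the robot and the scene stay as the last step left them, time stands still between calls to the robot, and variables do not carry over. Pictures are saved under pics/ and viewed, about 12 in all and at most 16, crops included, and the job is handed in when it is done.

Besides the shell and the picture viewer there is one more tool, called after "Request:" by a JSON object that holds its "method" and its "body". send_rows: Moves the arm, as the interface text tells. Its arguments: {"type":"object","properties":{"increments":{"type":"array","items":{"type":"object","properties":{"linear":{"type":"array","items":{"type":"number"}},"spin":{"type":"number"}}}},"jaw":{"type":"number"}},"required":["increments"]}

```bash
ls; mkdir -p pics; python3 - <<'E'
from rig import robot
import cv2,numpy as np
s=robot.state()
for k in("t","ee_pos","eef_rot","width","force"):print(k,np.round(s[k],4))
for n in("scene","side","wrist"):
    c=robot.capture(n);cv2.imwrite(f"pics/{n}0.png",c["frame"][:,:,::-1])
    print(n,c["mtx"],c["origin"],c["attitude"],[k for k in c])
E
```

```text
pics
t 0.0
ee_pos [0.1676 0.6017 0.2307]
eef_rot [[-9.633e-01  2.684e-01 -5.000e-04]
 [ 2.684e-01  9.633e-01 -1.200e-03]
 [ 1.000e-04 -1.200e-03 -1.000e+00]]
width 0.0852
force [ 0.1676 -0.3206  0.9101]
scene [[388.04674661   0.         253.79103007]
 [  0.         388.04674661 188.64291144]
 [  0.           0.           1.        ]] [ 1.36456636 -0.01639412  0.79373729] [[ 0.00623298 -0.6367108   0.7710775 ]
 [ 0.99987467 -0.007254   -0.01407239]
 [ 0.01455344  0.77106857  0.63658579]] ['frame', 'mtx', 'origin', 'attitude']
side [[455.9603313    0.         261.1864938 ]
 [  0.         455.9603313  195.36374677]
 [  0.           0.           1.        ]] [ 0.16572183 -0.88949696  1.18507897] [[ 0.9197885   0.30023716 -0.25267916]
 [-0.39232109  0.68951884 -0.60880861]
 [-0.00855993  0.65910653  0.75200087]] ['frame', 'mtx', 'origin', 'attitude']
wrist [[309.07475931   0.         256.34325066]
 [  0.         309.07475931 191.73630511]
 [  0.           0.           1.        ]] [0.08743723 0.62542028 0.37347079] [[ 2.68297197e-01 -9.10591965e-01 -3.14386524e-01]
 [ 9.63336159e-01  2.53525128e-01  8.77978025e-02]
 [-2.43089509e-04 -3.26415811e-01  9.45226248e-01]] ['frame', 'mtx', 'origin', 'attitude']
```

```bash
python3 - <<'E'
import cv2
a=cv2.imread("pics/scene0.png");b=cv2.imread("pics/side0.png")
cv2.imwrite("pics/s0.png",cv2.resize(a,(800,600),interpolation=cv2.INTER_CUBIC));cv2.imwrite("pics/d0.png",cv2.resize(b,(800,600),interpolation=cv2.INTER_CUBIC))
E
```

```text
(no output)
```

View pics/s0.png

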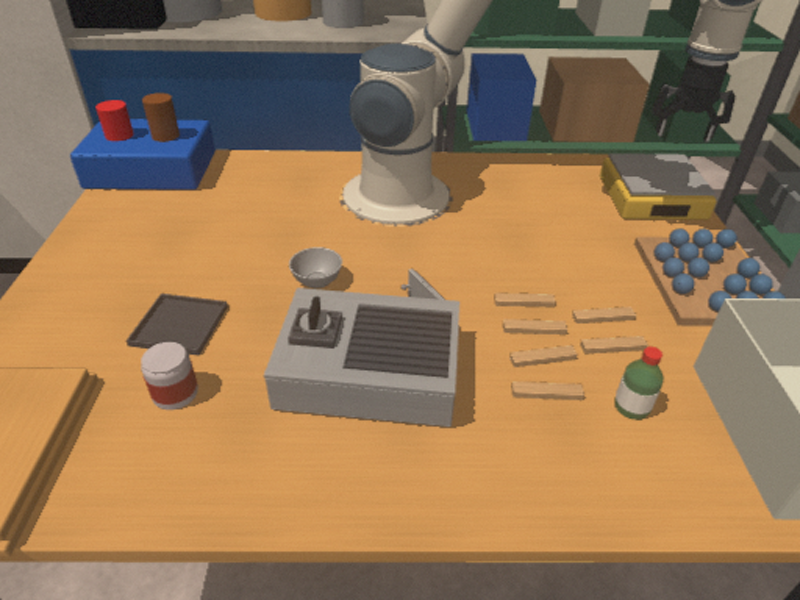

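View pics/d0.png

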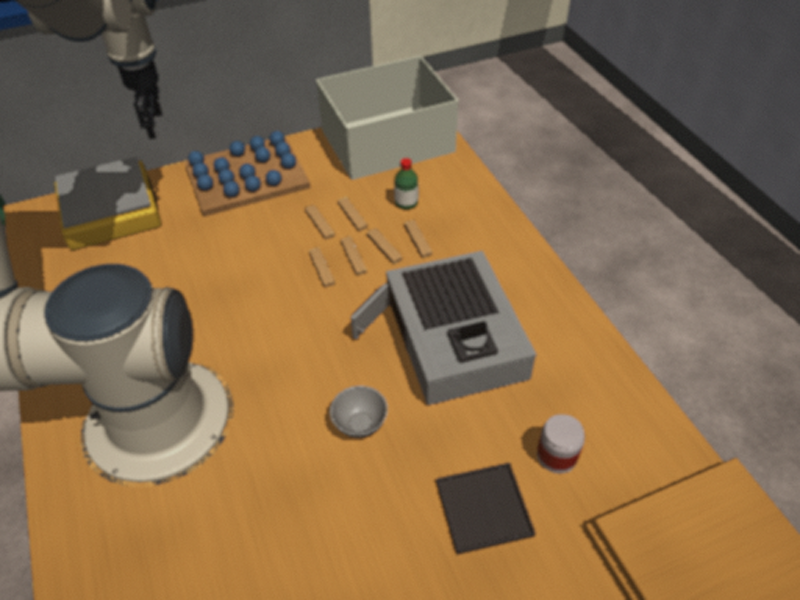

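View pics/wrist0.png

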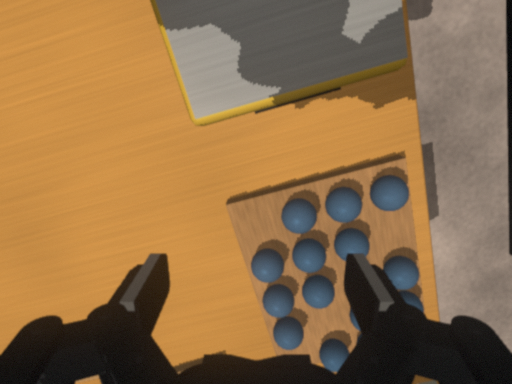

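Seen: six slats right of the grill in the scene view (approx. 800x600 px: 525,300; 604,315; 534,327; 544,355; 615,345; 547,391). The cap is at (316,318), the tray at (180,322), the open door at (425,285), and the bowl, tin and bottle stand clear of these. Next I measure with masks and rays.

```bash
cat > h.py <<'E'
import numpy as np,cv2
from rig import robot
def cap(n,save=None):
    c=robot.capture(n)
    if save: cv2.imwrite(f"pics/{save}.png",c["frame"][:,:,::-1])
    return c
def ray(c,uv):
    uv=np.atleast_2d(np.asarray(uv,float));K=c["mtx"]
    d=np.c_[(uv[:,0]-K[0,2])/K[0,0],-(uv[:,1]-K[1,2])/K[1,1],-np.ones(len(uv))]
    return d@np.array(c["attitude"]).T
def plane(c,uv,z):
    d=ray(c,uv);o=np.array(c["origin"]);return (o+d*((z-o[2])/d[:,2])[:,None])[:,:2]
def px(c,P):
    q=(np.atleast_2d(P)-c["origin"])@np.array(c["attitude"]);K=c["mtx"]
    return np.c_[K[0,2]+K[0,0]*q[:,0]/-q[:,2],K[1,2]-K[1,1]*q[:,1]/-q[:,2]]
def rects(c,mask,z,amin,amax):
    out=[]
    for k in cv2.findContours(mask.astype(np.uint8),cv2.RETR_EXTERNAL,cv2.CHAIN_APPROX_NONE)[0]:
        if not amin<cv2.contourArea(k)<amax: continue
        P=plane(c,k[:,0],z)*1000
        (x,y),(w,h),a=cv2.minAreaRect(P.astype(np.float32))
        if w<h:w,h,a=h,w,a+90
        out.append((x,y,w,h,(a+90)%180-90,k[:,0].mean(0)))
    return out
E
python3 - <<'E'
from h import *
for n in("scene","side"):
    c=cap(n);f=c["frame"];hsv=cv2.cvtColor(f,cv2.COLOR_RGB2HSV)
    def at(u,v):return hsv[int(v*.64),int(u*.64)]
    pts=dict(scene=[(525,299),(544,355),(500,500),(560,300),(320,390),(390,340),(450,340),(180,320),(425,285),(300,360)],side=[(318,218),(322,268),(300,400),(450,290),(400,345),(485,505),(370,310),(500,330)])[n]
    print(n,[(p,at(*p).tolist()) for p in pts])
    # slat
    for sm in (120,140,150,160):
        m=(hsv[...,1]<sm)&(hsv[...,1]>60)&(hsv[...,2]>140)&(hsv[...,0]<25)
        r=rects(c,m,.014,60,900)
        print(sm,[tuple(np.round(q[:5]).astype(int))+tuple(q[5].astype(int)) for q in r])
    # dark
    m=(hsv[...,2]<75)
    r=rects(c,m,.09,150,9000)
    print('dark',[tuple(np.round(q[:5]).astype(int))+tuple(q[5].astype(int)) for q in r])
E
```

```text
scene [((525, 299), [16, 120, 200]), ((544, 355), [16, 119, 201]), ((500, 500), [15, 150, 207]), ((560, 300), [16, 150, 208]), ((320, 390), [14, 33, 117]), ((390, 340), [14, 44, 75]), ((450, 340), [16, 36, 135]), ((180, 320), [12, 48, 95]), ((425, 285), [13, 32, 166]), ((300, 360), [17, 29, 161])]
120 []
140 [(np.int64(967), np.int64(-363), np.int64(239), np.int64(13), np.int64(89), np.int64(77), np.int64(357)), (np.int64(672), np.int64(257), np.int64(124), np.int64(37), np.int64(87), np.int64(349), np.int64(249)), (np.int64(585), np.int64(264), np.int64(127), np.int64(35), np.int64(-76), np.int64(346), np.int64(226)), (np.int64(556), np.int64(402), np.int64(127), np.int64(37), np.int64(-82), np.int64(391), np.int64(219)), (np.int64(705), np.int64(552), np.int64(412), np.int64(69), np.int64(-6), np.int64(468), np.int64(275)), (np.int64(511), np.int64(263), np.int64(122), np.int64(40), np.int64(87), np.int64(342), np.int64(209)), (np.int64(471), np.int64(406), np.int64(125), np.int64(30), np.int64(-84), np.int64(385), np.int64(200)), (np.int64(431), np.int64(258), np.int64(122), np.in
[... 5969 characters left out ...]
int64(206), np.int64(199), np.int64(-24), np.int64(62), np.int64(193)), (np.int64(625), np.int64(-2), np.int64(160), np.int64(155), np.int64(83), np.int64(286), np.int64(187)), (np.int64(5), np.int64(631), np.int64(205), np.int64(196), np.int64(-89), np.int64(64), np.int64(121)), (np.int64(896), np.int64(742), np.int64(192), np.int64(84), np.int64(90), np.int64(275), np.int64(56)), (np.int64(150), np.int64(1019), np.int64(466), np.int64(145), np.int64(85), np.int64(90), np.int64(57)), (np.int64(270), np.int64(1416), np.int64(282), np.int64(264), np.int64(66), np.int64(100), np.int64(7)), (np.int64(-34), np.int64(1566), np.int64(463), np.int64(361), np.int64(-77), np.int64(32), np.int64(18))]
```

Request:
{"method": "send_rows", "body": {"increments": [{"linear": [-25, -23, -1], "spin": 0}, {"linear": [-25, -23, -1], "spin": 0}, {"linear": [-25, -23, -1], "spin": 0}, {"linear": [-25, -23, -1], "spin": 0}, {"linear": [-25, -23, -1], "spin": 0}, {"linear": [-25, -23, -1], "spin": 0}, {"linear": [-25, -23, -1], "spin": 0}, {"linear": [-25, -23, -1], "spin": 0}], "jaw": 0}}

```text
t: 0.92
ee_pos: [0.3115, 0.3697, 0.2394]
eef_rot: [[-0.963, 0.268, 0.0], [0.268, 0.963, 0.0], [-0.0, 0.0, -1.0]]
force: [0.2, 1.0, 0.4]
width: 0.0853
```

Request:
{"method": "send_rows", "body": {"increments": [{"linear": [-25, -23, -1], "spin": 0}, {"linear": [-25, -23, -1], "spin": 0}, {"linear": [-25, -23, -1], "spin": 0}, {"linear": [-25, -23, -1], "spin": 0}, {"linear": [-25, -23, -1], "spin": 0}, {"linear": [-25, -23, -1], "spin": 0}, {"linear": [-25, -23, -1], "spin": 0}, {"linear": [-25, -23, -1], "spin": 0}]}}

```text
t: 1.58
ee_pos: [0.4549, 0.1386, 0.2474]
eef_rot: [[-0.963, 0.269, 0.0], [0.269, 0.963, 0.0], [-0.0, 0.0, -1.0]]
force: [0.1, 1.8, 0.5]
width: 0.0857
```

Request:
{"method": "send_rows", "body": {"increments": [{"linear": [-25, -23, -1], "spin": 0}, {"linear": [-25, -23, -1], "spin": 0}, {"linear": [-25, -23, -1], "spin": 0}, {"linear": [-25, -23, -1], "spin": 0}, {"linear": [-25, -23, -1], "spin": 0}, {"linear": [-25, -23, -1], "spin": 0}, {"linear": [-25, -23, -1], "spin": 0}, {"linear": [-25, -23, -1], "spin": 0}]}}

```text
t: 2.25
ee_pos: [0.5981, -0.0924, 0.2553]
eef_rot: [[-0.963, 0.269, -0.0], [0.269, 0.963, 0.0], [0.0, 0.0, -1.0]]
force: [-0.1, 0.2, 0.1]
width: 0.0852
```

Request:
{"method": "send_rows", "body": {"increments": [{"linear": [0, 0, 0], "spin": 7}, {"linear": [0, 0, 0], "spin": 7}, {"linear": [0, 0, 0], "spin": 7}, {"linear": [0, 0, 0], "spin": 7}, {"linear": [0, 0, 0], "spin": 7}, {"linear": [0, 0, 0], "spin": 7}, {"linear": [0, 0, 0], "spin": 7}, {"linear": [0, 0, 0], "spin": 7}]}}

```text
t: 2.92
ee_pos: [0.5975, -0.0907, 0.2552]
eef_rot: [[-0.31, 0.951, -0.0], [0.951, 0.31, 0.0], [0.0, -0.0, -1.0]]
force: [0.3, -0.1, -0.6]
width: 0.0854
```

Request:
{"method": "send_rows", "body": {"increments": [{"linear": [0, 0, 0], "spin": 7}, {"linear": [0, 0, 0], "spin": 7}, {"linear": [0, 0, 0], "spin": 7}, {"linear": [0, 0, 0], "spin": 7}, {"linear": [0, 0, 0], "spin": 7}, {"linear": [0, 0, 0], "spin": 7}, {"linear": [0, 0, 0], "spin": 7}, {"linear": [0, 0, 0], "spin": 7}]}}

```text
t: 3.58
ee_pos: [0.5975, -0.0907, 0.2552]
eef_rot: [[0.615, 0.789, -0.0], [0.789, -0.615, 0.0], [-0.0, -0.0, -1.0]]
force: [-0.2, 0.4, 0.0]
width: 0.0852
```

Request:
{"method": "send_rows", "body": {"increments": [{"linear": [0, 0, 0], "spin": 7}, {"linear": [0, 0, 0], "spin": 7}, {"linear": [0, 0, 0], "spin": 7}, {"linear": [0, 0, 0], "spin": 7}, {"linear": [0, 0, 0], "spin": 7}, {"linear": [0, 0, 0], "spin": 7}, {"linear": [0, 0, 0], "spin": 7}, {"linear": [0, 0, 0], "spin": 7}]}}

```text
t: 4.25
ee_pos: [0.5975, -0.0907, 0.2552]
eef_rot: [[0.998, -0.068, -0.0], [-0.068, -0.998, 0.0], [-0.0, -0.0, -1.0]]
force: [-0.1, 0.3, -0.9]
width: 0.0854
```

```bash
python3 - <<'E'
from h import *
c=cap("wrist","w1");f=c["frame"];g=cv2.cvtColor(f,cv2.COLOR_RGB2HSV)[...,2]
cv2.imwrite("pics/w1b.png",cv2.resize(f[:,:,::-1],(800,600),interpolation=cv2.INTER_CUBIC))
import pickle;pickle.dump(c,open("w1.pkl","wb"))
print(px(c,[[.625,-.002,.09],[.607,-.151,.105],[.607,-.151,.146]]).round())
E
```

```text
[[168. 152.]
 [319. 163.]
 [328. 174.]]
```

View pics/w1b.png

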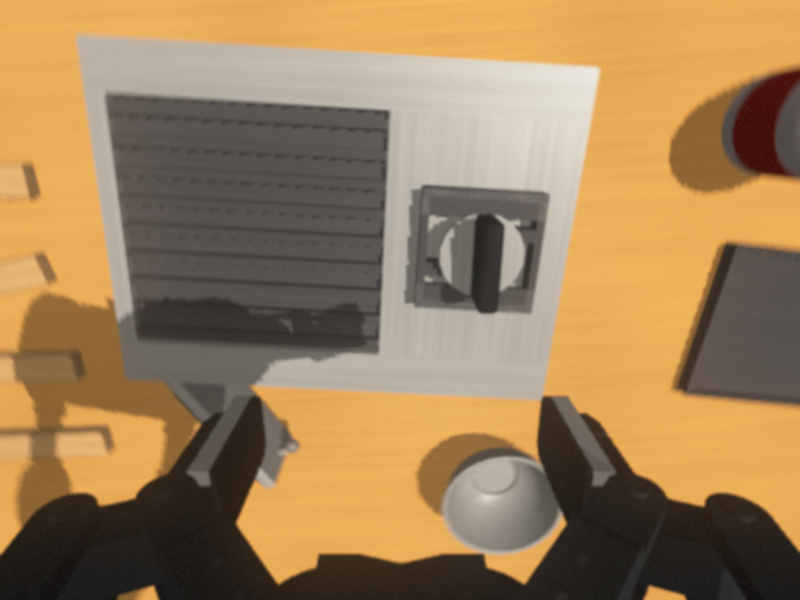

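The wrist view shows the grill top (800x600 corners 79,36; 599,67; 543,399; 125,380), the cap bar at about (487,263) running front to back, the collar around it, and the door open at (235,420).

```bash
cat >> h.py <<'E'
def subcorners(c,pts800,win=4):
    g=cv2.cvtColor(c["frame"],cv2.COLOR_RGB2GRAY)
    p=(np.array(pts800,np.float32)*.64).reshape(-1,1,2)
    return cv2.cornerSubPix(g,p.copy(),(win,win),(-1,-1),(3,50,.01))[:,0]
E
python3 - <<'E'
from h import *
import pickle;c=pickle.load(open("w1.pkl","rb"));f=c["frame"];hsv=cv2.cvtColor(f,cv2.COLOR_RGB2HSV)
G=subcorners(c,[(79,36),(599,67),(543,399),(125,380)]);W=plane(c,G,.09)*1000
print("grill top",W.round(1),np.linalg.norm(np.diff(W,axis=0,append=W[:1]),axis=1).round(1),W.mean(0).round(1))
for i,j in((0,1),(3,2),(3,0),(2,1)):
    d=W[j]-W[i];print(round(np.degrees(np.arctan2(d[1],d[0])),2),end=' ')
K=subcorners(c,[(422,185),(548,192),(530,312),(415,303)]);V=plane(c,K,.105)*1000
print("\ncollar",V.round(1),np.linalg.norm(np.diff(V,axis=0,append=V[:1]),axis=1).round(1),V.mean(0).round(1))
m=(hsv[...,2]<38);m[250:]=0;m[:,:240]=0;m[:,360:]=0
for z in(.146,.114):print("bar",z,rects(c,m,z,60,3000))
m=(hsv[...,2]<100)&(hsv[...,1]<90);m[:,:50]=0;m[240:]=0;m[:,250:]=0
print("grate",rects(c,m,.09,5000,60000))
m=(hsv[...,2]<105)&(hsv[...,1]<110);m[:,:425]=0
print("tray part",rects(c,m,.014,2000,60000))
print(c["origin"])
E
```

```text
grill top [[ 747.    83.3]
 [ 710.3 -212.3]
 [ 495.5 -185.5]
 [ 528.7  113.1]] [297.9 216.4 300.5 220.3] [620.4 -50.3]
-97.07 -96.34 -7.79 -7.13 
collar [[ 652.9 -106.7]
 [ 642.1 -181.2]
 [ 566.8 -171.7]
 [ 576.4  -97.6]] [75.3 75.8 74.7 77.1] [ 609.5 -139.3]
bar 0.146 []
bar 0.114 []
grate [(626.2117919921875, 4.7469329833984375, 168.19244384765625, 160.03147888183594, 82.92144775390625, array([160.12111801, 140.70341615]))]
tray part [(254.6025390625, -409.154052734375, 167.30128479003906, 132.3568878173828, 86.16456604003906, array([460.45405405, 347.84324324])), (502.7300109863281, -395.6608581542969, 135.06484985351562, 112.68812561035156, -9.969329833984375, array([477.52121212, 212.63939394]))]
[ 0.68294252 -0.09568758  0.39786028]
```

```bash
python3 - <<'E'
from h import *
import pickle;c=pickle.load(open("w1.pkl","rb"));f=c["frame"];hsv=cv2.cvtColor(f,cv2.COLOR_RGB2HSV)
print(hsv[int(263*.64),300:330,2],hsv[int(230*.64),260:350,2])
G=subcorners(c,[(106,93),(390,109),(378,353),(136,338)]);W=plane(c,G,.09)*1000
print("grate",G/.64,W.round(1),np.linalg.norm(np.diff(W,axis=0,append=W[:1]),axis=1).round(1),W.mean(0).round(1))
m=(hsv[...,2]<62);m[225:]=0;m[:,:290]=0;m[:,340:]=0
for z in(.146,.114):print("bar",z,rects(c,m,z,60,3000))
E
```

```text
[106  97  69  46  37  37  39  41  42  48  47  50  52  54  56  55  58  59
  56  58  93 146 176 185 184 185 187 188 185 185] [183 171 146 119 110 108 107  98  82  85  92  91  96 120 145 135 118 111
 110 109 108 111 110 109 106 103 109 130 158 164 145 116 110 110 111 111
 107 105 107 108 106 108 100  82  52  38  39  39  42  42  46  46  51  52
  55  54  55  59  60  59  62  67 111 165 187 191 190 190 192 189 166 130
  98  85  84  84  85  83  81  80  79  78  80  88  97 101 100 115 152 188]
grate [[104.48014   93.713974]
 [388.69385  109.847786]
 [377.77054  352.91986 ]
 [136.95618  338.56393 ]] [[715.9  76.9]
 [695.7 -89.2]
 [537.8 -69.4]
 [560.   96.6]] [167.3 159.2 167.5 157.1] [627.4   3.7]
bar 0.146 [(612.73779296875, -136.4927978515625, 52.033912658691406, 14.733675956726074, -3.8868026733398438, array([310.83088235, 168.43382353]))]
bar 0.114 [(603.8180541992188, -141.67723083496094, 58.645076751708984, 16.60565948486328, -3.8866043090820312, array([310.83088235, 168.43382353]))]
```

Request:
{"method": "send_rows", "body": {"increments": [{"linear": [8, 23.5, 0], "spin": 0}, {"linear": [8, 23.5, 0], "spin": 0}, {"linear": [0, 0, 20], "spin": 0}, {"linear": [0, 0, 20], "spin": 0}, {"linear": [0, 0, 20], "spin": 0}, {"linear": [0, 0, 20], "spin": 0}, {"linear": [0, 0, 20], "spin": 0}, {"linear": [0, 0, 10], "spin": 0}]}}

```text
t: 4.97
ee_pos: [0.6096, -0.1384, 0.1429]
eef_rot: [[0.998, -0.059, -0.003], [-0.059, -0.998, 0.001], [-0.003, -0.001, -1.0]]
force: [-0.9, -0.1, -0.8]
width: 0.0852
```

```bash
python3 - <<'E'
from h import *
c=cap("wrist");cv2.imwrite("pics/w2.png",c["frame"][:,:,::-1])
E
```

```text
(no output)
```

View pics/w2.png

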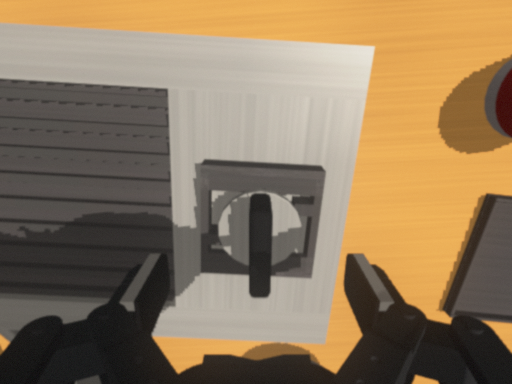

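The bar is between the fingers: top from about (260,194) to (259,297), close to centred. I'll compute the residual and go down.

```bash
python3 - <<'E'
from h import *
c=cap("wrist");s=robot.state();print(s["ee_pos"],px(c,[s["ee_pos"]]))
f=c["frame"];v=cv2.cvtColor(f,cv2.COLOR_RGB2HSV)[...,2]
m=v<60;m[320:]=0;m[:,:235]=0;m[:,280:]=0;m[:188]=0
R=rects(c,m,.146,100,9000);print(R)
k=np.argwhere(m)[:,::-1];print(k.min(0),k.max(0))
print(plane(c,[[260,194],[259,297]],.146))
E
```

```text
[ 0.60967324 -0.13837561  0.1437043 ] [[258.54630023 257.1022389 ]]
[(615.8058471679688, -136.6155548095703, 58.529296875, 20.296083450317383, -3.3353652954101562, array([257.05535055, 249.02583026]))]
[235 195] [278 297]
[[ 0.64536261 -0.14111286]
 [ 0.58645317 -0.13727306]]
```

Request:
{"method": "send_rows", "body": {"increments": [{"linear": [2, 0.5, 0], "spin": 0}, {"linear": [0, 0, 4], "spin": 0}, {"linear": [0, 0, 4], "spin": 0}, {"linear": [0, 0, 4], "spin": 0}, {"linear": [0, 0, 4], "spin": 0}, {"linear": [0, 0, 4], "spin": 0}, {"linear": [0, 0, 4], "spin": 0}, {"linear": [0, 0, 0], "spin": 0}]}}

```text
t: 5.73
ee_pos: [0.6122, -0.1392, 0.1204]
eef_rot: [[0.998, -0.062, -0.001], [-0.062, -0.998, 0.0], [-0.001, -0.0, -1.0]]
force: [-0.2, -0.1, 0.4]
width: 0.0856
```

Request:
{"method": "send_rows", "body": {"increments": [{"linear": [0, 0, 0], "spin": 0}, {"linear": [0, 0, 0], "spin": 0}, {"linear": [0, 0, 0], "spin": 0}, {"linear": [0, 0, 0], "spin": 0}, {"linear": [0, 0, 0], "spin": 0}, {"linear": [0, 0, 0], "spin": 0}, {"linear": [0, 0, 0], "spin": 0}, {"linear": [0, 0, 0], "spin": 0}], "jaw": 1}}

```text
t: 6.4
ee_pos: [0.6127, -0.1393, 0.1214]
eef_rot: [[0.998, -0.062, 0.0], [-0.062, -0.998, -0.0], [0.0, 0.0, -1.0]]
force: [0.5, -0.5, 1.1]
width: 0.0107
```

Request:
{"method": "send_rows", "body": {"increments": [{"linear": [0, 0, 0], "spin": 0}, {"linear": [0, 0, 0], "spin": 0}, {"linear": [0, 0, 0], "spin": 0}, {"linear": [0, 0, 0], "spin": 0}, {"linear": [0, 0, 0], "spin": 0}, {"linear": [0, 0, 0], "spin": 0}, {"linear": [0, 0, 0], "spin": 0}, {"linear": [0, 0, 0], "spin": 0}]}}

```text
t: 7.07
ee_pos: [0.6127, -0.1393, 0.1214]
eef_rot: [[0.998, -0.062, 0.0], [-0.062, -0.998, -0.0], [0.0, 0.0, -1.0]]
force: [-0.5, -0.7, 5.5]
width: 0.0107
```

Request:
{"method": "send_rows", "body": {"increments": [{"linear": [0, 0, 0], "spin": -5}, {"linear": [0, 0, 0], "spin": -5}, {"linear": [0, 0, 0], "spin": -5}, {"linear": [0, 0, 0], "spin": -5}, {"linear": [0, 0, 0], "spin": -5}, {"linear": [0, 0, 0], "spin": -5}, {"linear": [0, 0, 0], "spin": -5}, {"linear": [0, 0, 0], "spin": -5}]}}

```text
t: 7.73
ee_pos: [0.6126, -0.1391, 0.1214]
eef_rot: [[0.802, 0.597, 0.0], [0.597, -0.802, 0.0], [0.0, -0.0, -1.0]]
force: [-1.0, 2.8, 6.2]
width: 0.0106
```

Request:
{"method": "send_rows", "body": {"increments": [{"linear": [0, 0, 0], "spin": -5}, {"linear": [0, 0, 0], "spin": -5}, {"linear": [0, 0, 0], "spin": -5}, {"linear": [0, 0, 0], "spin": -5}, {"linear": [0, 0, 0], "spin": -5}, {"linear": [0, 0, 0], "spin": -5}, {"linear": [0, 0, 0], "spin": -5}, {"linear": [0, 0, 0], "spin": -5}]}}

```text
t: 8.4
ee_pos: [0.6108, -0.1392, 0.1214]
eef_rot: [[0.231, 0.973, -0.003], [0.973, -0.231, 0.0], [-0.0, -0.003, -1.0]]
force: [-13.9, -0.0, 17.4]
width: 0.0109
```

```bash
python3 - <<'E'
from h import *
s=robot.state();print(s["moment"],s["force"],s["width"])
c=cap("wrist");cv2.imwrite("pics/w3.png",c["frame"][:,:,::-1])
E
```

```text
[-0.23053549  2.46490172 -0.31300637] [-1.39435944e+01 -1.34753610e-02  1.74276822e+01] 0.010856761381383402
```

View pics/w3.png

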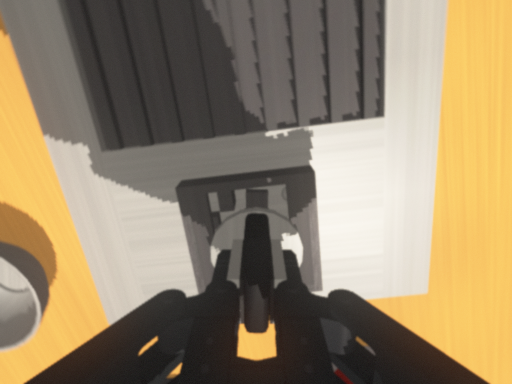

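The cap has turned with the gripper (bar at 256,270, slot direction aligned). I'll relieve the side load and lift.

Request:
{"method": "send_rows", "body": {"increments": [{"linear": [0, -1, 0], "spin": 0}, {"linear": [0, -1, 0], "spin": 0}, {"linear": [0, 0, -3], "spin": 0}, {"linear": [0, 0, -3], "spin": 0}, {"linear": [0, 0, -3], "spin": 0}, {"linear": [0, 0, -3], "spin": 0}, {"linear": [0, 0, -3], "spin": 0}, {"linear": [0, 0, -3], "spin": 0}]}}

```text
t: 9.12
ee_pos: [0.6107, -0.1388, 0.1396]
eef_rot: [[0.235, 0.972, -0.0], [0.972, -0.235, -0.0], [-0.0, 0.0, -1.0]]
force: [-0.8, -0.4, -2.5]
width: 0.0109
```

Request:
{"method": "send_rows", "body": {"increments": [{"linear": [0, 0, -5], "spin": 0}, {"linear": [0, 0, -5], "spin": 0}, {"linear": [0, 0, -5], "spin": 0}, {"linear": [0, 0, -10], "spin": 0}, {"linear": [0, 0, -10], "spin": 0}, {"linear": [0, 0, -10], "spin": 0}, {"linear": [0, 0, -10], "spin": 0}, {"linear": [0, 0, -10], "spin": 0}]}}

```text
t: 9.78
ee_pos: [0.6107, -0.1388, 0.2056]
eef_rot: [[0.235, 0.972, 0.001], [0.972, -0.235, -0.0], [-0.0, 0.001, -1.0]]
force: [-0.8, 0.4, -2.7]
width: 0.0108
```

```bash
python3 - <<'E'
from h import *
for n in("scene","side"):
    c=cap(n,n+"1");f=c["frame"];hsv=cv2.cvtColor(f,cv2.COLOR_RGB2HSV);s=hsv[...,1];v=hsv[...,2]
    m=(s<75)&(v<115)
    for z in(.014,):
        for q in rects(c,m,z,400,9000):
            if -520<q[1]<-200 and 300<q[0]<700:print(n,z,np.round(q[:5],1),q[5])
c=cap("wrist","w4");s=robot.state();print(s["force"],s["moment"],s["ee_pos"])
E
```

```text
scene 0.014 [ 537.3 -419.2  204.3  141.4   -9.6] [113.88780488 211.46829268]
side 0.014 [ 496.5 -423.7  136.4  133.1   80.1] [309.1452514  325.01675978]
[ 0.3957734   0.18560254 -2.72401679] [ 0.01714434  0.03030915 -0.07856639] [ 0.61105064 -0.13896204  0.2052868 ]
```

Request:
{"method": "send_rows", "body": {"increments": [{"linear": [-18.7, -2.7, 0], "spin": 0}, {"linear": [-18.7, -2.7, 0], "spin": 0}, {"linear": [-18.7, -2.7, 0], "spin": 0}, {"linear": [-18.7, -2.7, 0], "spin": 0}, {"linear": [-18.7, -2.7, 0], "spin": 0}, {"linear": [-18.7, -2.7, 0], "spin": 0}, {"linear": [-18.7, -2.7, 0], "spin": 0}, {"linear": [-18.7, -2.7, 0], "spin": 0}]}}

```text
t: 10.6
ee_pos: [0.5538, -0.2798, 0.2036]
eef_rot: [[0.235, 0.972, -0.001], [0.972, -0.235, 0.001], [0.0, -0.001, -1.0]]
force: [-0.0, -0.2, -2.4]
width: 0.0106
```

Request:
{"method": "send_rows", "body": {"increments": [{"linear": [-18.7, -2.7, 0], "spin": 0}, {"linear": [-18.7, -2.7, 0], "spin": 0}, {"linear": [-18.7, -2.7, 0], "spin": 0}, {"linear": [-18.7, -2.7, 0], "spin": 0}, {"linear": [-18.7, -2.7, 0], "spin": 0}, {"linear": [-18.7, -2.7, 0], "spin": 0}, {"linear": [-18.7, -2.7, 0], "spin": 0}, {"linear": [-18.7, -2.7, 0], "spin": 0}]}}

```text
t: 11.27
ee_pos: [0.4977, -0.4201, 0.2035]
eef_rot: [[0.235, 0.972, -0.001], [0.972, -0.235, 0.001], [0.001, -0.001, -1.0]]
force: [1.0, 0.4, -1.9]
width: 0.011
```

```bash
python3 - <<'E'
from h import *
c=cap("wrist","w5");s=robot.state();print(s["force"],s["width"],s["ee_pos"],px(c,[s["ee_pos"]*np.array([1,1,0])]))
E
```

```text
[-3.25556437 -4.41587628 -2.67884881] 0.011091136657195511 [ 0.49650267 -0.42328725  0.20352816] [[255.62505992 166.69731304]]
```

View pics/w5.png

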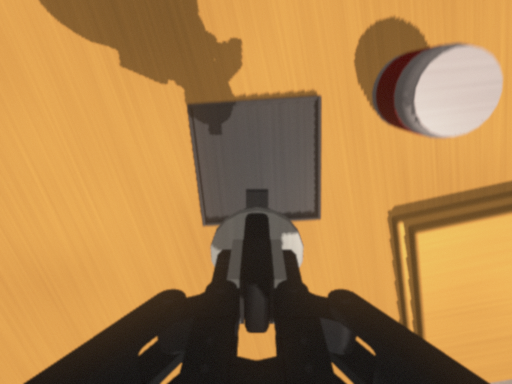

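The tray centre is at about (258,160) and the point under the TCP at (256,167), so the cap is over the tray. I'll lower it.

Request:
{"method": "send_rows", "body": {"increments": [{"linear": [0, 0, 19], "spin": 0}, {"linear": [0, 0, 19], "spin": 0}, {"linear": [0, 0, 19], "spin": 0}, {"linear": [0, 0, 19], "spin": 0}, {"linear": [0, 0, 19], "spin": 0}, {"linear": [0, 0, 19], "spin": 0}, {"linear": [0, 0, 19], "spin": 0}, {"linear": [0, 0, 14], "spin": 0}]}}

```text
t: 11.98
ee_pos: [0.4978, -0.4187, 0.055]
eef_rot: [[0.235, 0.972, -0.002], [0.972, -0.235, 0.002], [0.001, -0.002, -1.0]]
force: [-0.4, 0.1, -2.4]
width: 0.0109
```

Request:
{"method": "send_rows", "body": {"increments": [{"linear": [0, 0, 3], "spin": 0}, {"linear": [0, 0, 3], "spin": 0}, {"linear": [0, 0, 3], "spin": 0}, {"linear": [0, 0, 3], "spin": 0}, {"linear": [0, 0, 3], "spin": 0}, {"linear": [0, 0, 2], "spin": 0}, {"linear": [0, 0, 2], "spin": 0}, {"linear": [0, 0, 1], "spin": 0}]}}

```text
t: 12.65
ee_pos: [0.4984, -0.4196, 0.0372]
eef_rot: [[0.235, 0.972, 0.0], [0.972, -0.235, -0.0], [-0.0, 0.0, -1.0]]
force: [0.7, 1.4, -2.1]
width: 0.0108
```

Request:
{"method": "send_rows", "body": {"increments": [{"linear": [0, 0, 0.7], "spin": 0}, {"linear": [0, 0, 0.7], "spin": 0}, {"linear": [0, 0, 0], "spin": 0}, {"linear": [0, 0, 0], "spin": 0}, {"linear": [0, 0, 0], "spin": 0}, {"linear": [0, 0, 0], "spin": 0}, {"linear": [0, 0, 0], "spin": 0}, {"linear": [0, 0, 0], "spin": 0}]}}

```text
t: 13.32
ee_pos: [0.4984, -0.4196, 0.0359]
eef_rot: [[0.235, 0.972, 0.0], [0.972, -0.235, -0.0], [-0.0, 0.0, -1.0]]
force: [0.3, 1.4, -1.9]
width: 0.0108
```

Request:
{"method": "send_rows", "body": {"increments": [{"linear": [0, 0, 0], "spin": 0}, {"linear": [0, 0, 0], "spin": 0}, {"linear": [0, 0, 0], "spin": 0}, {"linear": [0, 0, 0], "spin": 0}, {"linear": [0, 0, 0], "spin": 0}, {"linear": [0, 0, 0], "spin": 0}, {"linear": [0, 0, 0], "spin": 0}, {"linear": [0, 0, 0], "spin": 0}], "jaw": 0.45}}

```text
t: 13.98
ee_pos: [0.4984, -0.4195, 0.0359]
eef_rot: [[0.235, 0.972, -0.0], [0.972, -0.235, 0.0], [0.0, -0.0, -1.0]]
force: [-0.1, 0.1, 0.3]
width: 0.0469
```

Request:
{"method": "send_rows", "body": {"increments": [{"linear": [0, 0, -20], "spin": 0}, {"linear": [0, 0, -25], "spin": 0}, {"linear": [0, 0, -30], "spin": 0}, {"linear": [0, 0, -30], "spin": 0}, {"linear": [0, 0, -30], "spin": 0}, {"linear": [0, 0, -30], "spin": 0}, {"linear": [0, 0, -20], "spin": 0}, {"linear": [0, 0, 0], "spin": 0}]}}

```text
t: 14.65
ee_pos: [0.4998, -0.4209, 0.2258]
eef_rot: [[0.235, 0.972, 0.005], [0.972, -0.235, -0.005], [-0.004, 0.006, -1.0]]
force: [-0.4, -0.9, 1.0]
width: 0.0468
```

```bash
python3 - <<'E'
from h import *
c=cap("side","side2");f=c["frame"][:,:,::-1]
d=cap("wrist","w6")["frame"][:,:,::-1]
a=cv2.resize(f[290:,250:400],(400,251));cv2.imwrite("pics/m1.png",np.vstack([a,cv2.resize(d,(400,300))]))
s=robot.state();print(s["joints"],s["ee_pos"],s["width"],s["force"])
# slats again
hsv=cv2.cvtColor(c["frame"],cv2.COLOR_RGB2HSV)
m=(hsv[...,1]<140)&(hsv[...,1]>60)&(hsv[...,2]>140)&(hsv[...,0]<25)
for q in rects(c,m,.014,60,900):
    if 100<q[1]<500:print(np.round(q[:5],1))
E
```

```text
[-7.91237208e-01  5.39742342e-01  1.28822786e+00 -1.13969581e-05
  1.31223287e+00 -5.54379893e-01] [ 0.49856958 -0.41964781  0.2214658 ] 0.04708292134628287 [-0.46461847  0.43884877 -0.27945378]
[-242.4  247.5  511.4    5.4  -90. ]
[423.4 249.7 124.3  28.3  86.4]
[888.5 382.3 398.7 217.6 -74.2]
```

View pics/m1.png

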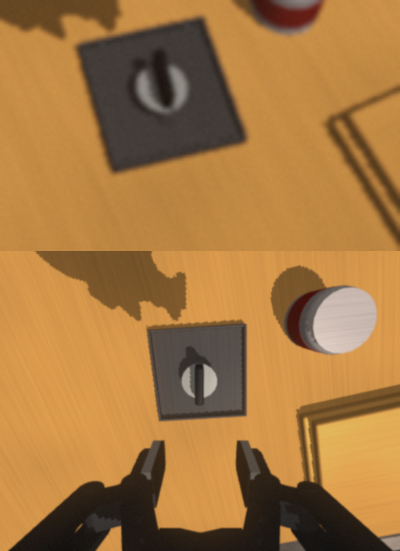

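The cap stands upright in the tray, disc centred near (199,381) in the montage. Next are the slats.

Request:
{"method": "send_rows", "body": {"increments": [{"linear": [32, -6, -3], "spin": 0}, {"linear": [32, -6, -3], "spin": 0}, {"linear": [32, -6, -3], "spin": 0}, {"linear": [32, -6, -3], "spin": 0}, {"linear": [32, -6, -3], "spin": 0}, {"linear": [32, -6, -3], "spin": 0}, {"linear": [32, -6, -3], "spin": 0}, {"linear": [32, -6, -3], "spin": 0}], "jaw": 0.2}}

```text
t: 15.42
ee_pos: [0.511, -0.1576, 0.2436]
eef_rot: [[0.235, 0.972, -0.002], [0.972, -0.235, 0.001], [0.0, -0.002, -1.0]]
force: [0.7, 0.4, -0.7]
width: 0.0684
```

Request:
{"method": "send_rows", "body": {"increments": [{"linear": [32, -6, 0], "spin": 0}, {"linear": [32, -6, 0], "spin": 0}, {"linear": [32, -6, 0], "spin": 0}, {"linear": [32, -6, 0], "spin": 0}, {"linear": [32, -6, 0], "spin": 0}, {"linear": [32, -6, 0], "spin": 0}, {"linear": [32, -6, 0], "spin": 0}, {"linear": [32, -6, 0], "spin": 0}]}}

```text
t: 16.08
ee_pos: [0.5243, 0.1022, 0.2435]
eef_rot: [[0.235, 0.972, -0.002], [0.972, -0.235, -0.0], [-0.001, -0.002, -1.0]]
force: [1.5, -0.8, -0.3]
width: 0.0684
```

Request:
{"method": "send_rows", "body": {"increments": [{"linear": [32, -6, 0], "spin": 0}, {"linear": [32, -6, 0], "spin": 0}, {"linear": [32, -6, 0], "spin": 0}, {"linear": [32, -6, 0], "spin": 0}, {"linear": [32, -6, 0], "spin": 0}, {"linear": [32, -6, 0], "spin": 0}, {"linear": [32, -6, 0], "spin": -7}, {"linear": [32, -6, 0], "spin": -7}]}}

```text
t: 16.75
ee_pos: [0.5343, 0.3621, 0.2431]
eef_rot: [[-0.012, 1.0, -0.002], [1.0, 0.012, -0.001], [-0.001, -0.002, -1.0]]
force: [0.6, 0.1, 1.0]
width: 0.0684
```

```bash
python3 - <<'E'
from h import *
import pickle
c=cap("wrist","w7");pickle.dump(c,open("w7.pkl","wb"))
hsv=cv2.cvtColor(c["frame"],cv2.COLOR_RGB2HSV)
for hi in(120,130,140):
  m=(hsv[...,1]<hi)&(hsv[...,1]>60)&(hsv[...,2]>120)&(hsv[...,0]<25)
  print(hi)
  for q in rects(c,m,.014,300,6000):print(np.round(q[:5],1),q[5].round())
print(robot.state()["ee_pos"])
E
```

```text
120
130
140
[426.  273.8  96.9  25.5  89.8] [172. 220.]
[506.1 269.8 118.6  25.   88. ] [234. 224.]
[703.1 273.1 119.2  24.7  87.8] [383. 224.]
[583.5 272.3 118.8  24.6 -79.6] [292. 223.]
[552.1 409.2 118.1  25.  -83.8] [271. 117.]
[469.3 412.1 117.7  25.4 -83.6] [200. 112.]
[0.53327958 0.36729309 0.2429559 ]
```

View pics/w7.png

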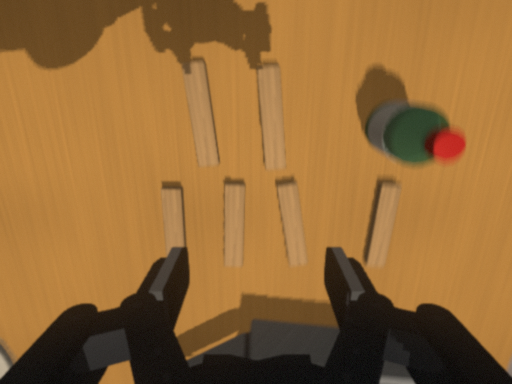

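```bash
cat >> h.py <<'E'
def slats(c,z=.014,hi=140,lo=250):
    hsv=cv2.cvtColor(c["frame"],cv2.COLOR_RGB2HSV)
    m=(hsv[...,1]<hi)&(hsv[...,1]>60)&(hsv[...,2]>120)&(hsv[...,0]<25)
    return rects(c,m,z,lo,6000)
def show(R):
    for q in R:print(np.round(q[:5],1),q[5].round())
E
python3 - <<'E'
from h import *
c=cap("wrist");show(slats(c));s=robot.state();print(s["ee_pos"],s["joints"])
c=cap("scene");show([q for q in slats(c,lo=60) if 150<q[1]<500 and q[2]<150])
c=cap("side");show([q for q in slats(c,lo=60) if 150<q[1]<500 and q[2]<150])
E
```

```text
[702.3 267.4 118.3  24.8  87.3] [381. 233.]
[425.2 274.   92.4  25.4  88.8] [172. 223.]
[582.9 268.3 118.4  24.9 -80. ] [291. 231.]
[504.8 266.9 118.5  24.9  87.7] [233. 230.]
[552.8 405.8 118.4  25.  -84.7] [273. 124.]
[469.9 410.  118.5  25.4 -84. ] [203. 118.]
[0.53343212 0.36465697 0.24279698] [5.06753682e-01 5.15117590e-01 1.27257382e+00 1.01303902e-03
 1.35584462e+00 4.90236096e-01]
[708.  263.9 121.9  37.4  87.2] [356. 260.]
[588.9 264.7 126.6  37.9 -79.8] [347. 227.]
[558.7 403.1 127.4  38.6 -84.6] [392. 220.]
[510.  263.5 124.   39.8 -89.5] [342. 209.]
[475.  409.5 131.   40.1 -84.3] [387. 201.]
[431.  257.7 122.4  40.4  87.8] [335. 192.]
[423.6 250.  121.1  25.2  89.2] [206. 170.]
[503.4 254.9 120.4  26.6  85.6] [226. 163.]
[582.1 256.6 120.5  26.5 -80.7] [246. 157.]
[699.7 255.6 125.9  25.5  87.3] [275. 148.]
[468.1 396.7 121.1  23.6 -85. ] [204. 142.]
[551.  395.  125.5  24.7 -84.7] [225. 136.]
```

Six slats are seen in two rows; the back right one sits at px (383,224), about 37 mm further out than in the first pictures, so that was the knock. The wrist and scene views agree within 4 mm, while the side view is off by about 10 mm in y. I'll plan the picks in the wrist frame.

```bash
cat > mv.py <<'E'
import numpy as np
def mv(a,b):
    p=np.radians(a[2]);d=np.array(b[:2])-a[:2]
    x=np.array([np.cos(p),np.sin(p)]);y=np.array([np.sin(p),-np.cos(p)])
    return round(d@x,1),round(d@y,1),"spin",round(a[2]-b[2],1)
P=dict(A=(425,261,89),B=(505,267,88),C=(583,268,100),D=(702,267,87),E=(470,410,96),F=(553,406,95))
T=dict(L1=(631.8,41.2,173),R1=(623.2,-28.2,173),K2=(662.2,2.2,83),V2=(592.8,10.8,83))
E
python3 - <<'E'
from mv import *;from h import *
print("cur>A",mv((533.5,364.9,90.7),P["A"]))
for k,p in P.items():
    for t,q in T.items():print(k,t,mv(p,q),"back",mv(q,p))
c=cap("scene");hsv=cv2.cvtColor(c["frame"],cv2.COLOR_RGB2HSV)
m=(hsv[...,0]>35)&(hsv[...,0]<85)&(hsv[...,1]>60);m[:,:380]=0
for k in cv2.findContours(m.astype(np.uint8),0,2)[0]:
    if cv2.contourArea(k)>100:
        b=cv2.boundingRect(k);print(b,plane(c,[[b[0]+b[2]/2,b[1]+b[3]/2]],.08)*1000)
E
```

```text
cur>A (np.float64(-102.6), np.float64(-109.8), 'spin', 1.7)
A L1 (np.float64(-216.2), np.float64(210.6), 'spin', -84) back (np.float64(232.0), np.float64(193.0), 'spin', 84)
A R1 (np.float64(-285.7), np.float64(203.2), 'spin', -84) back (np.float64(232.0), np.float64(262.9), 'spin', 84)
A K2 (np.float64(-254.6), np.float64(241.7), 'spin', 6) back (np.float64(228.0), np.float64(-267.0), 'spin', -6)
A V2 (np.float64(-247.2), np.float64(172.1), 'spin', 6) back (np.float64(227.9), np.float64(-197.0), 'spin', -6)
B L1 (np.float64(-221.2), np.float64(134.6), 'spin', -85) back (np.float64(153.4), np.float64(208.7), 'spin', 85)
B R1 (np.float64(-290.9), np.float64(128.4), 'spin', -85) back (np.float64(153.3), np.float64(278.6), 'spin', 85)
B K2 (np.float64(-259.2), np.float64(166.3), 'spin', 5) back (np.float64(243.7), np.float64(-188.3), 'spin', -5)
B V2 (np.float64(-253.0), np.float64(96.7), 'spin', 5) back (np.float64(243.6), np.float64(-118.4), 'spin', -5)
C L1 (np.float64(-231.8), np.float64(8.7), 'spin', -73) back (np.float64(76.1), np.float64(219.2), 'spin', 73)
C R1 (np.float64(-298.
[... 1175 characters left out ...]
.float64(381.3), np.float64(-170.5), 'spin', -13)
F L1 (np.float64(-370.3), np.float64(46.7), 'spin', -78) back (np.float64(122.7), np.float64(352.5), 'spin', 78)
F R1 (np.float64(-438.7), np.float64(32.1), 'spin', -78) back (np.float64(122.6), np.float64(422.4), 'spin', 78)
F K2 (np.float64(-411.8), np.float64(73.6), 'spin', 12) back (np.float64(387.5), np.float64(-157.6), 'spin', -12)
F V2 (np.float64(-397.2), np.float64(5.2), 'spin', 12) back (np.float64(387.4), np.float64(-87.7), 'spin', -12)
(400, 231, 24, 22) [[704.78313535 393.16798615]]
(487, 143, 25, 25) [[320.34702946 805.45450007]]
(431, 91, 43, 9) [[-115.32014896  826.39219382]]
(472, 22, 29, 11) [[-1028.97442654  1400.31594903]]
```

Request:
{"method": "send_rows", "body": {"increments": [{"linear": [-25.6, -27.4, 0], "spin": 0.8}, {"linear": [-25.6, -27.4, 0], "spin": 0.8}, {"linear": [-25.6, -27.4, 0], "spin": 0}, {"linear": [-25.6, -27.4, 0], "spin": 0}, {"linear": [0, 0, 25], "spin": 0}, {"linear": [0, 0, 25], "spin": 0}, {"linear": [0, 0, 25], "spin": 0}, {"linear": [0, 0, 25], "spin": 0}]}}

```text
t: 17.67
ee_pos: [0.4239, 0.2581, 0.1441]
eef_rot: [[0.024, 1.0, 0.0], [1.0, -0.024, 0.0], [0.0, 0.0, -1.0]]
force: [0.3, 0.2, -0.5]
width: 0.0677
```

Request:
{"method": "send_rows", "body": {"increments": [{"linear": [0, 0, 20], "spin": 0}, {"linear": [0, 0, 20], "spin": 0}, {"linear": [0, 0, 20], "spin": 0}, {"linear": [0, 0, 20], "spin": 0}, {"linear": [0, 0, 20], "spin": 0}, {"linear": [0, 0, 16], "spin": 0}, {"linear": [0, 0, 12], "spin": 0}, {"linear": [0, 0, 6], "spin": 0}]}}

```text
t: 18.33
ee_pos: [0.4234, 0.258, 0.0095]
eef_rot: [[0.023, 1.0, -0.002], [1.0, -0.023, -0.001], [-0.001, -0.002, -1.0]]
force: [-0.6, -0.9, 0.0]
width: 0.0688
```

Request:
{"method": "send_rows", "body": {"increments": [{"linear": [0, 0, 3], "spin": 0}, {"linear": [0, 0, 2.5], "spin": 0}, {"linear": [0, 0, 0], "spin": 0}, {"linear": [0, 0, 0], "spin": 0}, {"linear": [0, 0, 0], "spin": 0}, {"linear": [0, 0, 0], "spin": 0}, {"linear": [0, 0, 0], "spin": 0}, {"linear": [0, 0, 0], "spin": 0}]}}

```text
t: 19.0
ee_pos: [0.4242, 0.2596, 0.0056]
eef_rot: [[0.02, 1.0, 0.0], [1.0, -0.02, 0.0], [0.0, 0.0, -1.0]]
force: [-0.2, 0.3, -0.7]
width: 0.0684
```

Request:
{"method": "send_rows", "body": {"increments": [{"linear": [0, 0, 0], "spin": 0}, {"linear": [0, 0, 0], "spin": 0}, {"linear": [0, 0, 0], "spin": 0}, {"linear": [0, 0, 0], "spin": 0}, {"linear": [0, 0, 0], "spin": 0}, {"linear": [0, 0, 0], "spin": 0}, {"linear": [0, 0, 0], "spin": 0}, {"linear": [0, 0, 0], "spin": 0}], "jaw": 1}}

```text
t: 19.67
ee_pos: [0.4241, 0.2595, 0.0057]
eef_rot: [[0.02, 1.0, 0.0], [1.0, -0.02, 0.0], [0.0, 0.0, -1.0]]
force: [-0.1, -1.4, 8.5]
width: 0.0243
```

Request:
{"method": "send_rows", "body": {"increments": [{"linear": [0, 0, -5], "spin": 0}, {"linear": [0, 0, -15], "spin": 0}, {"linear": [0, 0, -25], "spin": 0}, {"linear": [0, 0, -25], "spin": 0}, {"linear": [0, 0, -25], "spin": 0}, {"linear": [0, 0, -25], "spin": 0}, {"linear": [0, 0, -25], "spin": 0}, {"linear": [0, 0, -15], "spin": 0}]}}

```text
t: 20.33
ee_pos: [0.4245, 0.2597, 0.168]
eef_rot: [[0.02, 1.0, 0.002], [1.0, -0.02, 0.001], [0.001, 0.002, -1.0]]
force: [1.0, 1.1, -1.1]
width: 0.024
```

```bash
python3 - <<'E'
from h import *
c=cap("wrist","w8");s=robot.state();print(s["ee_pos"],s["width"],s["force"])
show(slats(c,z=s["ee_pos"][2]+.011,hi=145))
c=cap("wrist","w8");show(slats(c,z=.014))
E
```

```text
[0.42542586 0.26015089 0.16977883] 0.024187987600562642 [2.12793044 2.26992664 3.27846144]
[425.6 243.9  76.9  25.3  89.1] [254. 296.]
[461.2 310.4  52.4  11.3  87.9] [337. 163.]
[495.5 311.1  52.4  11.2 -80.1] [416. 161.]
[483.4 359.8  28.6  11.1 -84.7] [403.  39.]
[446.9 361.   27.7  11.2 -84.1] [307.  38.]
[424.2 113.9 176.1  56.6  88.7] [253. 295.]
[504.8 266.6 118.5  25.4  88. ] [335. 163.]
[582.9 268.1 118.6  25.1 -80.1] [413. 160.]
[555.2 379.5  66.1  25.1 -84.7] [400.  40.]
[472.1 382.4  63.9  25.3 -84.1] [305.  38.]
```

View pics/w8.png

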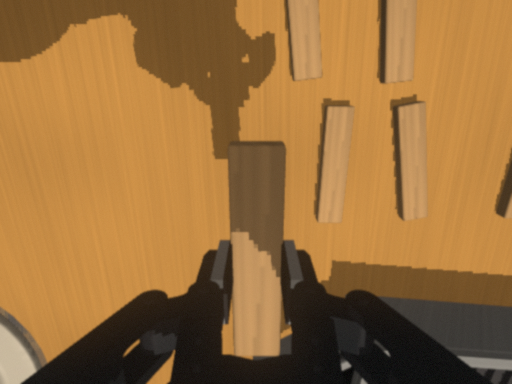

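Slat A is held square (px 229-285 wide, centred on the fingers). Carrying it to the left place of layer 1.

Request:
{"method": "send_rows", "body": {"increments": [{"linear": [-26.9, 26.4, 0], "spin": 0}, {"linear": [-26.9, 26.4, 0], "spin": 0}, {"linear": [-26.9, 26.4, 0], "spin": 0}, {"linear": [-26.9, 26.4, 0], "spin": 0}, {"linear": [-26.9, 26.4, 0], "spin": 0}, {"linear": [-26.9, 26.4, 0], "spin": 0}, {"linear": [-26.9, 26.4, 0], "spin": 0}, {"linear": [-26.9, 26.4, 0], "spin": 0}]}}

```text
t: 21.1
ee_pos: [0.6313, 0.0383, 0.1642]
eef_rot: [[0.021, 1.0, -0.002], [1.0, -0.021, 0.0], [0.0, -0.002, -1.0]]
force: [1.3, 0.4, -0.3]
width: 0.0237
```

Request:
{"method": "send_rows", "body": {"increments": [{"linear": [0, 0, 0], "spin": -7}, {"linear": [0, 0, 0], "spin": -7}, {"linear": [0, 0, 0], "spin": -7}, {"linear": [0, 0, 0], "spin": -7}, {"linear": [0, 0, 0], "spin": -7}, {"linear": [0, 0, 0], "spin": -7}, {"linear": [0, 0, 0], "spin": -7}, {"linear": [0, 0, 0], "spin": -7}]}}

```text
t: 21.77
ee_pos: [0.6302, 0.04, 0.1641]
eef_rot: [[-0.821, 0.571, -0.002], [0.571, 0.821, 0.0], [0.001, -0.001, -1.0]]
force: [0.3, -0.1, -1.0]
width: 0.0243
```

Request:
{"method": "send_rows", "body": {"increments": [{"linear": [0, 0, 0], "spin": -7}, {"linear": [0, 0, 0], "spin": -7}, {"linear": [0, 0, 0], "spin": -7}, {"linear": [0, 0, 0], "spin": -7}, {"linear": [0, 0, 10], "spin": 0}, {"linear": [0, 0, 10], "spin": 0}, {"linear": [0, 0, 10], "spin": 0}, {"linear": [0, 0, 10], "spin": 0}]}}

```text
t: 22.43
ee_pos: [0.6302, 0.04, 0.1235]
eef_rot: [[-0.992, 0.128, -0.002], [0.128, 0.992, 0.0], [0.002, -0.0, -1.0]]
force: [-0.1, -0.0, -0.5]
width: 0.024
```

```bash
python3 - <<'E'
from h import *
c=cap("wrist","w9");s=robot.state();print(s["ee_pos"],s["width"],s["force"],np.degrees(np.arctan2(s["eef_rot"][1][0],s["eef_rot"][0][0])))
# grill geometry again: corners of grate & edges
cv2.imwrite("pics/w9b.png",cv2.resize(c["frame"][:,:,::-1],(800,600),interpolation=cv2.INTER_CUBIC))
hsv=cv2.cvtColor(c["frame"],cv2.COLOR_RGB2HSV)
show(slats(c,z=s["ee_pos"][2]+.0083,hi=150))
E
```

```text
[0.62934375 0.04003085 0.12163933] 0.02419914944133951 [-1.64540713 -0.10626291 -3.89347654] 172.68118086450653
[ 687.6 -103.2   31.9   16.2   82.6] [ 20. 370.]
[570.1 145.3  26.4  15.5 -80.3] [482. 108.]
[529.8 143.7  18.8   3.   82.7] [486.   3.]
[532.7  98.8  22.7  20.2  82.7] [375.  19.]
[517.    9.8 112.2  11.8  82.7] [149.  18.]
```

View pics/w9b.png

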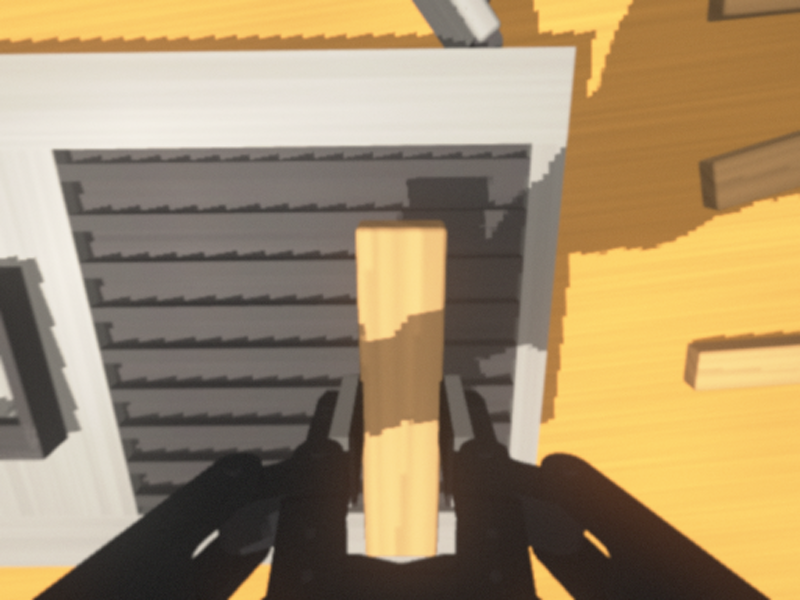

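```bash
python3 - <<'E'
from h import *
c=cap("wrist");s=robot.state();tx=np.array(s["eef_rot"])[:2,0];tcp=np.array(s["ee_pos"])[:2]*1000
e=plane(c,np.array([(357,229),(445,229)])*.64,s["ee_pos"][2]+.0083)*1000;print("slat end",e,(e.mean(0)-tcp)@tx)
W=plane(c,subcorners(c,[(55,150),(531,145),(575,47)]),.09)*1000;print(W.round(1))
# right-top collar edge & grate side edges: point pairs
print(plane(c,np.array([(55,150),(138,512),(531,145),(515,440),(575,47),(540,450)])*.64,.09)*1000)
E
```

```text
slat end [[570.30357038  36.50925386]
 [573.42310453  60.81155128]] 58.26574501939407
[[537.  -67.3]
 [556.6  96.4]
 [528.1 112.1]]
[[536.97115643 -67.34335943]
 [691.38777559 -85.75893642]
 [556.24845204  95.88531198]
 [674.99143275  84.30037899]
 [527.69256679 111.27573952]
 [681.38201208  94.65096822]]
```

Request:
{"method": "send_rows", "body": {"increments": [{"linear": [0, 0, 5], "spin": 0}, {"linear": [0, 0, 5], "spin": 0}, {"linear": [0, 0, 5], "spin": 0}, {"linear": [0, 0, 4], "spin": 0}, {"linear": [0, 0, 3], "spin": 0}, {"linear": [0, 0, 2], "spin": 0}, {"linear": [0, 0, 1], "spin": 0}, {"linear": [0, 0, 0], "spin": 0}]}}

```text
t: 23.2
ee_pos: [0.6308, 0.04, 0.1003]
eef_rot: [[-0.992, 0.125, -0.0], [0.125, 0.992, -0.0], [0.0, -0.0, -1.0]]
force: [0.1, 0.5, -0.9]
width: 0.024
```

Request:
{"method": "send_rows", "body": {"increments": [{"linear": [0, 0, 0.5], "spin": 0}, {"linear": [0, 0, 0.5], "spin": 0}, {"linear": [0, 0, 0], "spin": 0}, {"linear": [0, 0, 0], "spin": 0}, {"linear": [0, 0, 0], "spin": 0}, {"linear": [0, 0, 0], "spin": 0}, {"linear": [0, 0, 0], "spin": 0}, {"linear": [0, 0, 0], "spin": 0}]}}

```text
t: 23.87
ee_pos: [0.6308, 0.04, 0.0994]
eef_rot: [[-0.992, 0.125, 0.0], [0.125, 0.992, -0.0], [-0.0, -0.0, -1.0]]
force: [-0.4, -0.5, -0.2]
width: 0.0239
```

Request:
{"method": "send_rows", "body": {"increments": [{"linear": [0, 0, 1], "spin": 0}, {"linear": [0, 0, 1], "spin": 0}, {"linear": [0, 0, 1], "spin": 0}, {"linear": [0, 0, 0.5], "spin": 0}, {"linear": [0, 0, 0], "spin": 0}, {"linear": [0, 0, 0], "spin": 0}, {"linear": [0, 0, 0], "spin": 0}, {"linear": [0, 0, 0], "spin": 0}]}}

```text
t: 24.53
ee_pos: [0.6309, 0.04, 0.0959]
eef_rot: [[-0.992, 0.125, 0.0], [0.125, 0.992, 0.0], [-0.0, 0.0, -1.0]]
force: [-0.0, 0.3, -0.4]
width: 0.0243
```

Request:
{"method": "send_rows", "body": {"increments": [{"linear": [0, 0, 0], "spin": 0}, {"linear": [0, 0, 0], "spin": 0}, {"linear": [0, 0, 0], "spin": 0}, {"linear": [0, 0, 0], "spin": 0}, {"linear": [0, 0, 0], "spin": 0}, {"linear": [0, 0, 0], "spin": 0}, {"linear": [0, 0, 0], "spin": 0}, {"linear": [0, 0, 0], "spin": 0}], "jaw": 0.45}}

```text
t: 25.2
ee_pos: [0.6308, 0.04, 0.0959]
eef_rot: [[-0.992, 0.125, -0.0], [0.125, 0.992, 0.0], [0.0, 0.0, -1.0]]
force: [0.0, 0.3, 0.7]
width: 0.0469
```

Request:
{"method": "send_rows", "body": {"increments": [{"linear": [0, 0, -10], "spin": 0}, {"linear": [0, 0, -20], "spin": 0}, {"linear": [0, 0, -20], "spin": 0}, {"linear": [0, 0, -20], "spin": 0}, {"linear": [0, 0, -15], "spin": 0}, {"linear": [0, 0, 0], "spin": 7}, {"linear": [0, 0, 0], "spin": 7}, {"linear": [0, 0, 0], "spin": 7}]}}

```text
t: 25.87
ee_pos: [0.631, 0.04, 0.1821]
eef_rot: [[-0.879, 0.477, 0.001], [0.477, 0.879, -0.0], [-0.001, 0.001, -1.0]]
force: [-0.5, 0.2, -0.7]
width: 0.0472
```

Request:
{"method": "send_rows", "body": {"increments": [{"linear": [0, 0, 0], "spin": 7.1}, {"linear": [0, 0, 0], "spin": 7.1}, {"linear": [0, 0, 0], "spin": 7.1}, {"linear": [0, 0, 0], "spin": 7.1}, {"linear": [0, 0, 0], "spin": 7.1}, {"linear": [0, 0, 0], "spin": 7.1}, {"linear": [0, 0, 0], "spin": 7.1}, {"linear": [0, 0, 0], "spin": 7.1}], "jaw": 0.2}}

```text
t: 26.53
ee_pos: [0.6309, 0.04, 0.1817]
eef_rot: [[-0.082, 0.997, 0.001], [0.997, 0.082, -0.0], [-0.0, 0.001, -1.0]]
force: [-0.2, -0.3, -0.1]
width: 0.0686
```

Request:
{"method": "send_rows", "body": {"increments": [{"linear": [0, 0, 0], "spin": 6.7}, {"linear": [31.7, -19.3, 0], "spin": 0}, {"linear": [31.7, -19.3, 0], "spin": 0}, {"linear": [31.7, -19.3, 0], "spin": 0}, {"linear": [31.7, -19.3, 0], "spin": 0}, {"linear": [31.7, -19.3, 0], "spin": 0}, {"linear": [31.7, -19.3, 0], "spin": 0}, {"linear": [31.7, -19.3, 0], "spin": 0}]}}

```text
t: 27.2
ee_pos: [0.5013, 0.2672, 0.1818]
eef_rot: [[0.029, 1.0, 0.001], [1.0, -0.029, 0.0], [0.0, 0.001, -1.0]]
force: [0.5, 0.7, 0.1]
width: 0.0682
```

Request:
{"method": "send_rows", "body": {"increments": [{"linear": [0, 0, 0], "spin": 0}, {"linear": [0, 0, 20], "spin": 0}, {"linear": [0, 0, 20], "spin": 0}, {"linear": [0, 0, 20], "spin": 0}, {"linear": [0, 0, 20], "spin": 0}, {"linear": [0, 0, 20], "spin": 0}, {"linear": [0, 0, 20], "spin": 0}, {"linear": [0, 0, 10], "spin": 0}]}}

```text
t: 27.87
ee_pos: [0.5017, 0.2655, 0.0495]
eef_rot: [[0.029, 1.0, -0.002], [1.0, -0.029, -0.001], [-0.001, -0.002, -1.0]]
force: [-1.0, -1.0, -0.6]
width: 0.0682
```

```bash
cat >> h.py <<'E'
def pose():
    s=robot.state();R=np.array(s["eef_rot"]);p=np.array(s["ee_pos"])*1000
    print("tcp",p.round(1),"psi",round(float(np.degrees(np.arctan2(R[1,0],R[0,0]))),1),"w",round(float(s["width"])*1000,1),"F",np.round(s["force"],1),"t",s["t"]);return p,R
E
python3 - <<'E'
from h import *
c=cap("wrist");pose();show(slats(c))
E
```

```text
tcp [501.3 265.3  48.6] psi 88.3 w 68.2 F [-1.3 -1.6 -2. ] t 27.9167
[504.8 256.6  97.4  25.2  88. ] [259. 234.]
[556.  368.8  45.   24.7 -84.8] [352.  44.]
```

Request:
{"method": "send_rows", "body": {"increments": [{"linear": [0, 3, 10], "spin": 0}, {"linear": [0, 0, 10], "spin": 0}, {"linear": [0, 0, 10], "spin": 0}, {"linear": [0, 0, 6], "spin": 0}, {"linear": [0, 0, 4], "spin": 0}, {"linear": [0, 0, 2.5], "spin": 0}, {"linear": [0, 0, 0], "spin": 0}, {"linear": [0, 0, 0], "spin": 0}]}}

```text
t: 28.58
ee_pos: [0.5054, 0.2657, 0.0085]
eef_rot: [[0.029, 1.0, 0.0], [1.0, -0.029, 0.0], [0.0, 0.0, -1.0]]
force: [-0.6, 0.1, -0.5]
width: 0.0682
```

Request:
{"method": "send_rows", "body": {"increments": [{"linear": [0, 0, 0], "spin": 0}, {"linear": [0, 0, 0], "spin": 0}, {"linear": [0, 0, 0], "spin": 0}, {"linear": [0, 0, 0], "spin": 0}, {"linear": [0, 0, 0], "spin": 0}, {"linear": [0, 0, 0], "spin": 0}, {"linear": [0, 0, 0], "spin": 0}, {"linear": [0, 0, 0], "spin": 0}], "jaw": 1}}

```text
t: 29.25
ee_pos: [0.5054, 0.2657, 0.0089]
eef_rot: [[0.029, 1.0, 0.001], [1.0, -0.029, 0.0], [0.0, 0.001, -1.0]]
force: [-1.7, -1.7, 9.5]
width: 0.0238
```

Request:
{"method": "send_rows", "body": {"increments": [{"linear": [0, 0, -5], "spin": 0}, {"linear": [0, 0, -15], "spin": 0}, {"linear": [0, 0, -25], "spin": 0}, {"linear": [0, 0, -25], "spin": 0}, {"linear": [0, 0, -25], "spin": 0}, {"linear": [0, 0, -25], "spin": 0}, {"linear": [0, 0, -25], "spin": 0}, {"linear": [0, 0, -15], "spin": 0}]}}

```text
t: 29.92
ee_pos: [0.5059, 0.2659, 0.1713]
eef_rot: [[0.029, 1.0, 0.003], [1.0, -0.029, 0.001], [0.001, 0.002, -1.0]]
force: [0.8, 0.7, 0.7]
width: 0.0236
```

```bash
python3 - <<'E'
from h import *
from mv import *
p,R=pose();psi=np.degrees(np.arctan2(R[1,0],R[0,0]));print(mv((p[0],p[1],psi),T["R1"]))
E
```

```text
tcp [505.9 265.9 171.3] psi 88.3 w 23.6 F [0.8 0.7 0.7] t 29.9167
(np.float64(-290.6), np.float64(125.9), 'spin', np.float64(-84.7))
```

Request:
{"method": "send_rows", "body": {"increments": [{"linear": [-36.3, 15.7, 0], "spin": 0}, {"linear": [-36.3, 15.7, 0], "spin": 0}, {"linear": [-36.3, 15.7, 0], "spin": 0}, {"linear": [-36.3, 15.7, 0], "spin": 0}, {"linear": [-36.3, 15.7, 0], "spin": 0}, {"linear": [-36.3, 15.7, 0], "spin": 0}, {"linear": [-36.3, 15.7, 0], "spin": 0}, {"linear": [-36.3, 15.7, 0], "spin": 0}]}}

```text
t: 30.58
ee_pos: [0.6226, -0.0303, 0.1688]
eef_rot: [[0.029, 1.0, 0.0], [1.0, -0.029, 0.0], [0.0, 0.0, -1.0]]
force: [0.2, -0.6, -0.3]
width: 0.0238
```

Request:
{"method": "send_rows", "body": {"increments": [{"linear": [0, 0, 0], "spin": -7}, {"linear": [0, 0, 0], "spin": -7}, {"linear": [0, 0, 0], "spin": -7}, {"linear": [0, 0, 0], "spin": -7}, {"linear": [0, 0, 0], "spin": -7}, {"linear": [0, 0, 0], "spin": -7}, {"linear": [0, 0, 0], "spin": -7}, {"linear": [0, 0, 0], "spin": -7}]}}

```text
t: 31.25
ee_pos: [0.6222, -0.0283, 0.1686]
eef_rot: [[-0.816, 0.578, -0.0], [0.578, 0.816, -0.0], [0.0, -0.0, -1.0]]
force: [0.3, 0.1, -0.1]
width: 0.0235
```

Request:
{"method": "send_rows", "body": {"increments": [{"linear": [0, 0, 0], "spin": -7.1}, {"linear": [0, 0, 0], "spin": -7.1}, {"linear": [0, 0, 0], "spin": -7.1}, {"linear": [0, 0, 0], "spin": -7.1}, {"linear": [0, 0, 10], "spin": 0}, {"linear": [0, 0, 10], "spin": 0}, {"linear": [0, 0, 10], "spin": 0}, {"linear": [0, 0, 10], "spin": 0}]}}

```text
t: 31.92
ee_pos: [0.6219, -0.0282, 0.1269]
eef_rot: [[-0.992, 0.13, -0.001], [0.13, 0.992, 0.0], [0.001, 0.0, -1.0]]
force: [-0.3, 0.1, -0.3]
width: 0.0238
```

```bash
cat >> h.py <<'E'
def held(dz):
    """held slat: centre from its mask, top dz above TCP"""
    c=cap("wrist");p,R=pose();z=p[2]/1000+dz
    hsv=cv2.cvtColor(c["frame"],cv2.COLOR_RGB2HSV)
    m=((hsv[...,1]<175)&(hsv[...,1]>60)&(hsv[...,2]>75)&(hsv[...,0]<25)).astype(np.uint8)
    m[:,:222]=0;m[:,292:]=0;m[:80]=0
    n,l,st,_=cv2.connectedComponentsWithStats(m);k=l[int(px(c,[[p[0]/1000,p[1]/1000,z]])[0,1])-40,256]
    ys,xs=np.nonzero(l==k);v0=ys.min();r=(ys>v0+4)&(ys<v0+30)
    e=plane(c,[[xs[r].mean(),v0]],z)[0]*1000
    cen=e-60*R[:2,0];print("end px",xs[r].mean().round(1),v0,"held centre",cen.round(1))
    return c
E
python3 - <<'E'
from h import *
c=held(.005);cv2.imwrite("pics/w10.png",c["frame"][:,:,::-1])
print([q for q in slats(c,z=.104,hi=150)])
E
```

```text
tcp [621.  -28.1 125. ] psi 172.6 w 23.2 F [-2.3  0.  -2.8] t 31.9667
end px 256.9 139 held centre [621.6 -26.8]
[(674.5577392578125, -188.83831787109375, 98.83714294433594, 35.595130920410156, -22.554550170898438, array([ 13.01501502, 334.81681682]))]
```

Request:
{"method": "send_rows", "body": {"increments": [{"linear": [-1, -1, 6], "spin": 0}, {"linear": [0, 0, 6], "spin": 0}, {"linear": [0, 0, 6], "spin": 0}, {"linear": [0, 0, 4], "spin": 0}, {"linear": [0, 0, 3], "spin": 0}, {"linear": [0, 0, 2], "spin": 0}, {"linear": [0, 0, 1.5], "spin": 0}, {"linear": [0, 0, 0.5], "spin": 0}]}}

```text
t: 32.63
ee_pos: [0.6232, -0.0294, 0.0993]
eef_rot: [[-0.992, 0.127, 0.0], [0.127, 0.992, 0.0], [-0.0, 0.0, -1.0]]
force: [0.9, 0.0, -0.2]
width: 0.0234
```

Request:
{"method": "send_rows", "body": {"increments": [{"linear": [0, 0, 0], "spin": 0}, {"linear": [0, 0, 0], "spin": 0}, {"linear": [0, 0, 0], "spin": 0}, {"linear": [0, 0, 0], "spin": 0}, {"linear": [0, 0, 0], "spin": 0}, {"linear": [0, 0, 0], "spin": 0}, {"linear": [0, 0, 0], "spin": 0}, {"linear": [0, 0, 0], "spin": 0}]}}

```text
t: 33.3
ee_pos: [0.6232, -0.0294, 0.0994]
eef_rot: [[-0.992, 0.127, 0.0], [0.127, 0.992, -0.0], [-0.0, -0.0, -1.0]]
force: [0.5, 0.9, -0.4]
width: 0.0238
```

Request:
{"method": "send_rows", "body": {"increments": [{"linear": [0, 0, 0], "spin": 0}, {"linear": [0, 0, 0], "spin": 0}, {"linear": [0, 0, 0], "spin": 0}, {"linear": [0, 0, 0], "spin": 0}, {"linear": [0, 0, 0], "spin": 0}, {"linear": [0, 0, 0], "spin": 0}, {"linear": [0, 0, 0], "spin": 0}, {"linear": [0, 0, 0], "spin": 0}], "jaw": 0.45}}

```text
t: 33.97
ee_pos: [0.6232, -0.0294, 0.0994]
eef_rot: [[-0.992, 0.127, 0.0], [0.127, 0.992, -0.0], [-0.0, -0.0, -1.0]]
force: [-0.3, 0.2, -0.5]
width: 0.047
```

Request:
{"method": "send_rows", "body": {"increments": [{"linear": [0, 0, -10], "spin": 0}, {"linear": [0, 0, -20], "spin": 0}, {"linear": [0, 0, -20], "spin": 0}, {"linear": [0, 0, -20], "spin": 0}, {"linear": [0, 0, -15], "spin": 0}, {"linear": [0, 0, 0], "spin": 7}, {"linear": [0, 0, 0], "spin": 7}, {"linear": [0, 0, 0], "spin": 7}]}}

```text
t: 34.63
ee_pos: [0.6234, -0.0294, 0.1856]
eef_rot: [[-0.878, 0.479, 0.001], [0.479, 0.878, -0.0], [-0.001, 0.0, -1.0]]
force: [0.0, -0.4, -0.7]
width: 0.047
```

Request:
{"method": "send_rows", "body": {"increments": [{"linear": [0, 0, 0], "spin": 6.4}, {"linear": [0, 0, 0], "spin": 6.4}, {"linear": [0, 0, 0], "spin": 6.4}, {"linear": [0, 0, 0], "spin": 6.4}, {"linear": [0, 0, 0], "spin": 6.4}, {"linear": [0, 0, 0], "spin": 6.4}, {"linear": [0, 0, 0], "spin": 6.4}, {"linear": [0, 0, 0], "spin": 6.4}], "jaw": 0.2}}

```text
t: 35.3
ee_pos: [0.6233, -0.0294, 0.1852]
eef_rot: [[-0.177, 0.984, 0.0], [0.984, 0.177, -0.0], [-0.0, 0.0, -1.0]]
force: [0.5, 0.4, 0.7]
width: 0.0683
```

Request:
{"method": "send_rows", "body": {"increments": [{"linear": [37.5, 1.8, 0], "spin": 0}, {"linear": [37.5, 1.8, 0], "spin": 0}, {"linear": [37.5, 1.8, 0], "spin": 0}, {"linear": [37.5, 1.8, 0], "spin": 0}, {"linear": [37.5, 1.8, 0], "spin": 0}, {"linear": [37.5, 1.8, 0], "spin": 0}, {"linear": [37.5, 1.8, 0], "spin": 0}, {"linear": [37.5, 1.8, 0], "spin": 0}]}}

```text
t: 35.97
ee_pos: [0.5821, 0.27, 0.1853]
eef_rot: [[-0.183, 0.983, 0.001], [0.983, 0.183, 0.0], [0.0, 0.001, -1.0]]
force: [0.0, -0.1, 0.9]
width: 0.068
```

Request:
{"method": "send_rows", "body": {"increments": [{"linear": [0, 0, 0], "spin": 0}, {"linear": [0, 0, 20], "spin": 0}, {"linear": [0, 0, 20], "spin": 0}, {"linear": [0, 0, 20], "spin": 0}, {"linear": [0, 0, 20], "spin": 0}, {"linear": [0, 0, 20], "spin": 0}, {"linear": [0, 0, 20], "spin": 0}, {"linear": [0, 0, 10], "spin": 0}]}}

```text
t: 36.63
ee_pos: [0.5818, 0.2679, 0.0529]
eef_rot: [[-0.183, 0.983, -0.002], [0.983, 0.183, -0.001], [-0.0, -0.002, -1.0]]
force: [-0.4, 0.4, -0.1]
width: 0.0682
```

```bash
python3 - <<'E'
from h import *
c=cap("wrist");pose();show(slats(c))
c=cap("scene","sc2");show([q for q in slats(c,lo=60) if 150<q[1]<500 and q[2]<150])
show([q for q in slats(c,z=.104,lo=60) if -80<q[1]<100 and 500<q[0]<750])
c=cap("side","sd2")
show([q for q in slats(c,z=.104,lo=60) if -80<q[1]<100 and 500<q[0]<750])
E
```

```text
tcp [581.3 267.7  51.8] psi 100.5 w 68.4 F [-0.8  0.3 -2.2] t 36.6833
[702.4 274.3 104.4  25.2  87.2] [439. 239.]
[584.7 261.5 103.7  25.1 -80. ] [257. 229.]
[475.6 357.6  25.5  15.9   1.9] [87. 40.]
[707.5 264.5 122.3  36.9  87.1] [356. 260.]
[582.  262.4 124.3  52.9 -80.6] [348. 227.]
[561.9 399.6 113.4  47.8  87.4] [389. 221.]
[477.7 414.2 112.3  46.3 -84.7] [392. 202.]
[636.6  40.3 131.2  27.1  -7.2] [270. 216.]
[629.8 -29.  130.8  27.2  -7.4] [243. 214.]
[623.4 -36.  120.4  32.2  -7.8] [291. 191.]
[631.   32.8 120.5  33.   -7.3] [284. 176.]
```

Request:
{"method": "send_rows", "body": {"increments": [{"linear": [0, 0, 10], "spin": 0}, {"linear": [0, 0, 10], "spin": 0}, {"linear": [0, 0, 10], "spin": 0}, {"linear": [0, 0, 8], "spin": 0}, {"linear": [0, 0, 5], "spin": 0}, {"linear": [0, 0, 3], "spin": 0}, {"linear": [0, 0, 0], "spin": 0}, {"linear": [0, 0, 0], "spin": 0}]}}

```text
t: 37.45
ee_pos: [0.5826, 0.2682, 0.0084]
eef_rot: [[-0.183, 0.983, -0.0], [0.983, 0.183, -0.0], [-0.0, -0.0, -1.0]]
force: [-0.2, 0.4, -0.5]
width: 0.0682
```

Request:
{"method": "send_rows", "body": {"increments": [{"linear": [0, 0, 0], "spin": 0}, {"linear": [0, 0, 0], "spin": 0}, {"linear": [0, 0, 0], "spin": 0}, {"linear": [0, 0, 0], "spin": 0}, {"linear": [0, 0, 0], "spin": 0}, {"linear": [0, 0, 0], "spin": 0}, {"linear": [0, 0, 0], "spin": 0}, {"linear": [0, 0, 0], "spin": 0}], "jaw": 1}}

```text
t: 38.12
ee_pos: [0.5828, 0.2683, 0.009]
eef_rot: [[-0.183, 0.983, 0.001], [0.983, 0.183, 0.0], [0.0, 0.001, -1.0]]
force: [-1.5, -0.6, 6.2]
width: 0.024
```

Request:
{"method": "send_rows", "body": {"increments": [{"linear": [0, 0, -5], "spin": 0}, {"linear": [0, 0, -15], "spin": 0}, {"linear": [0, 0, -25], "spin": 0}, {"linear": [0, 0, -25], "spin": 0}, {"linear": [0, 0, -25], "spin": 0}, {"linear": [0, 0, -25], "spin": 0}, {"linear": [0, 0, -25], "spin": 0}, {"linear": [0, 0, -25], "spin": 0}]}}

```text
t: 38.78
ee_pos: [0.5823, 0.2681, 0.1801]
eef_rot: [[-0.183, 0.983, 0.0], [0.983, 0.183, 0.0], [0.0, 0.0, -1.0]]
force: [0.4, -0.1, -0.1]
width: 0.0237
```

```bash
python3 - <<'E'
from h import *
from mv import *
held(.005);p,R=pose();psi=np.degrees(np.arctan2(R[1,0],R[0,0]));print(mv((p[0],p[1],psi),T["K2"]))
E
```

```text
tcp [584.4 268.9 185.1] psi 100.5 w 23.7 F [2.3 0.1 4.7] t 38.8333
end px 256.5 80 held centre [578.6 294.9]
tcp [584.4 268.9 185.1] psi 100.5 w 23.7 F [2.3 0.1 4.7] t 38.8333
(np.float64(-276.4), np.float64(27.7), 'spin', np.float64(17.5))
```

Request:
{"method": "send_rows", "body": {"increments": [{"linear": [-34.5, 3.7, 0], "spin": 0}, {"linear": [-34.5, 3.7, 0], "spin": 0}, {"linear": [-34.5, 3.7, 0], "spin": 0}, {"linear": [-34.5, 3.7, 0], "spin": 0}, {"linear": [-34.5, 3.7, 0], "spin": 0}, {"linear": [-34.5, 3.7, 0], "spin": 0}, {"linear": [-34.5, 3.7, 0], "spin": 0}, {"linear": [-34.5, 3.7, 0], "spin": 0}]}}

```text
t: 39.5
ee_pos: [0.6622, 0.0005, 0.1786]
eef_rot: [[-0.183, 0.983, 0.0], [0.983, 0.183, 0.0], [-0.0, 0.0, -1.0]]
force: [0.5, 0.2, -0.4]
width: 0.0236
```

Request:
{"method": "send_rows", "body": {"increments": [{"linear": [0, 0, 0], "spin": 5.8}, {"linear": [0, 0, 0], "spin": 5.8}, {"linear": [0, 0, 0], "spin": 5.8}, {"linear": [0, 0, 10], "spin": 0}, {"linear": [0, 0, 10], "spin": 0}, {"linear": [0, 0, 10], "spin": 0}, {"linear": [0, 0, 0], "spin": 0}, {"linear": [0, 0, 0], "spin": 0}]}}

```text
t: 40.17
ee_pos: [0.6614, 0.0025, 0.1472]
eef_rot: [[0.118, 0.993, -0.002], [0.993, -0.118, 0.0], [-0.0, -0.002, -1.0]]
force: [0.3, -0.0, 0.5]
width: 0.0234
```

```bash
python3 - <<'E'
from h import *
c=held(.005);cv2.imwrite("pics/w11.png",c["frame"][:,:,::-1])
E
```

```text
tcp [661.9   2.4 147.9] psi 83.2 w 23.5 F [ 0.6 -0.7 -0.4] t 40.2167
end px 256.5 142 held centre [662.6   3.9]
```

View pics/w11.png

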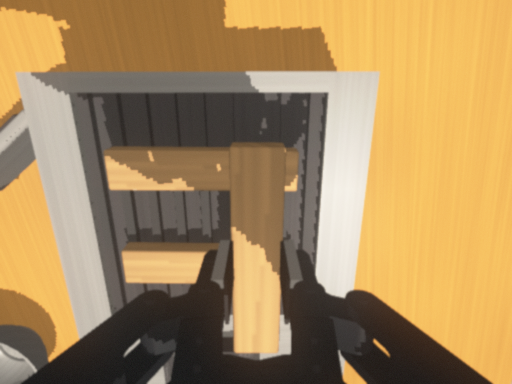

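Two layer 1 slats lie parallel (px rows 147-190 and 243-283), and the third slat is over its place on the back side. Lowering it.

Request:
{"method": "send_rows", "body": {"increments": [{"linear": [0, 0, 7], "spin": 0}, {"linear": [0, 0, 7], "spin": 0}, {"linear": [0, 0, 7], "spin": 0}, {"linear": [0, 0, 5], "spin": 0}, {"linear": [0, 0, 3], "spin": 0}, {"linear": [0, 0, 2], "spin": 0}, {"linear": [0, 0, 2], "spin": 0}, {"linear": [0, 0, 1], "spin": 0}]}}

```text
t: 40.88
ee_pos: [0.6621, 0.0022, 0.1142]
eef_rot: [[0.12, 0.993, 0.0], [0.993, -0.12, -0.0], [-0.0, 0.0, -1.0]]
force: [-1.1, 0.5, -1.1]
width: 0.0238
```

Request:
{"method": "send_rows", "body": {"increments": [{"linear": [0, 0, 0], "spin": 0}, {"linear": [0, 0, 0], "spin": 0}, {"linear": [0, 0, 0], "spin": 0}, {"linear": [0, 0, 0], "spin": 0}, {"linear": [0, 0, 0], "spin": 0}, {"linear": [0, 0, 0], "spin": 0}, {"linear": [0, 0, 0], "spin": 0}, {"linear": [0, 0, 0], "spin": 0}]}}

```text
t: 41.55
ee_pos: [0.6621, 0.0023, 0.1144]
eef_rot: [[0.12, 0.993, 0.0], [0.993, -0.12, -0.0], [0.0, 0.0, -1.0]]
force: [-0.9, 0.3, -0.1]
width: 0.0233
```

Request:
{"method": "send_rows", "body": {"increments": [{"linear": [0, 0, 0.5], "spin": 0}, {"linear": [0, 0, 0.4], "spin": 0}, {"linear": [0, 0, 0], "spin": 0}, {"linear": [0, 0, 0], "spin": 0}, {"linear": [0, 0, 0], "spin": 0}, {"linear": [0, 0, 0], "spin": 0}, {"linear": [0, 0, 0], "spin": 0}, {"linear": [0, 0, 0], "spin": 0}]}}

```text
t: 42.22
ee_pos: [0.6621, 0.0022, 0.1135]
eef_rot: [[0.12, 0.993, 0.0], [0.993, -0.12, -0.0], [-0.0, 0.0, -1.0]]
force: [-0.0, 0.4, -0.5]
width: 0.0233
```

Request:
{"method": "send_rows", "body": {"increments": [{"linear": [0, 0, 0], "spin": 0}, {"linear": [0, 0, 0], "spin": 0}, {"linear": [0, 0, 0], "spin": 0}, {"linear": [0, 0, 0], "spin": 0}, {"linear": [0, 0, 0], "spin": 0}, {"linear": [0, 0, 0], "spin": 0}, {"linear": [0, 0, 0], "spin": 0}, {"linear": [0, 0, 0], "spin": 0}], "jaw": 0.45}}

```text
t: 42.88
ee_pos: [0.6621, 0.0023, 0.1135]
eef_rot: [[0.12, 0.993, 0.0], [0.993, -0.12, -0.0], [-0.0, 0.0, -1.0]]
force: [0.8, 0.0, -0.2]
width: 0.0471
```

Request:
{"method": "send_rows", "body": {"increments": [{"linear": [0, 0, -10], "spin": 0}, {"linear": [0, 0, -20], "spin": 0}, {"linear": [0, 0, -20], "spin": 0}, {"linear": [0, 0, -20], "spin": 0}, {"linear": [0, 0, 0], "spin": -6}, {"linear": [0, 0, 0], "spin": -6}, {"linear": [0, 0, 0], "spin": 0}, {"linear": [0, 0, 0], "spin": 0}]}}

```text
t: 43.55
ee_pos: [0.6621, 0.0023, 0.184]
eef_rot: [[-0.086, 0.996, 0.0], [0.996, 0.086, -0.0], [-0.0, 0.0, -1.0]]
force: [-0.6, 0.4, 0.6]
width: 0.0468
```

Request:
{"method": "send_rows", "body": {"increments": [{"linear": [34.3, -6.1, 0], "spin": 0}, {"linear": [34.3, -6.1, 0], "spin": 0}, {"linear": [34.3, -6.1, 0], "spin": 0}, {"linear": [34.3, -6.1, 0], "spin": 0}, {"linear": [34.3, -6.1, 0], "spin": 0}, {"linear": [34.3, -6.1, 0], "spin": 0}, {"linear": [34.3, -6.1, 0], "spin": 0}, {"linear": [34.3, -6.1, 0], "spin": 0}], "jaw": 0.2}}

```text
t: 44.22
ee_pos: [0.5882, 0.2727, 0.1836]
eef_rot: [[-0.085, 0.996, -0.0], [0.996, 0.085, -0.0], [-0.0, -0.0, -1.0]]
force: [1.8, -0.0, 0.6]
width: 0.0682
```

Request:
{"method": "send_rows", "body": {"increments": [{"linear": [34.3, -6.1, 0], "spin": 0}, {"linear": [34.3, -6.1, 0], "spin": 0}, {"linear": [34.3, -6.1, 0], "spin": 0}, {"linear": [34.3, -6.1, 0], "spin": 0}, {"linear": [0, 0, 30], "spin": 0}, {"linear": [0, 0, 30], "spin": 0}, {"linear": [0, 0, 30], "spin": 0}, {"linear": [0, 0, 30], "spin": 0}]}}

```text
t: 44.88
ee_pos: [0.5521, 0.4059, 0.0623]
eef_rot: [[-0.086, 0.996, 0.0], [0.996, 0.086, 0.0], [0.0, 0.0, -1.0]]
force: [1.5, -0.2, 1.4]
width: 0.0686
```

```bash
python3 - <<'E'
from h import *
c=cap("wrist");pose();show(slats(c))
c=cap("scene","sc2");show([q for q in slats(c,lo=60) if 150<q[1]<500 and q[2]<150])
E
```

```text
tcp [549.5 404.1  56.2] psi 94.9 w 68.1 F [-3.8 -1.5 -6.4] t 44.9333
[553.5 401.6 105.3  24.9 -84.6] [256. 219.]
[471.1 411.4 116.6  25.1 -83.8] [128. 194.]
[707.6 263.9 121.9  36.8  87.2] [356. 260.]
[559.5 394.4 114.3  54.3 -73.1] [392. 220.]
[469.4 405.6 133.8  74.2 -56.8] [386. 199.]
```

Request:
{"method": "send_rows", "body": {"increments": [{"linear": [0, 0, 12], "spin": 0}, {"linear": [0, 0, 12], "spin": 0}, {"linear": [0, 0, 12], "spin": 0}, {"linear": [0, 0, 9], "spin": 0}, {"linear": [0, 0, 6], "spin": 0}, {"linear": [0, 0, 4], "spin": 0}, {"linear": [0, 0, 0], "spin": 0}, {"linear": [0, 0, 0], "spin": 0}]}}

```text
t: 45.65
ee_pos: [0.5525, 0.4057, 0.0086]
eef_rot: [[-0.089, 0.996, 0.0], [0.996, 0.089, 0.0], [0.0, 0.0, -1.0]]
force: [-0.2, 1.0, 0.5]
width: 0.0683
```

Request:
{"method": "send_rows", "body": {"increments": [{"linear": [0, 0, 0], "spin": 0}, {"linear": [0, 0, 0], "spin": 0}, {"linear": [0, 0, 0], "spin": 0}, {"linear": [0, 0, 0], "spin": 0}, {"linear": [0, 0, 0], "spin": 0}, {"linear": [0, 0, 0], "spin": 0}, {"linear": [0, 0, 0], "spin": 0}, {"linear": [0, 0, 0], "spin": 0}], "jaw": 1}}

```text
t: 46.32
ee_pos: [0.5526, 0.4058, 0.0092]
eef_rot: [[-0.089, 0.996, 0.001], [0.996, 0.089, 0.0], [0.0, 0.001, -1.0]]
force: [-0.4, -1.1, 6.7]
width: 0.0238
```

Request:
{"method": "send_rows", "body": {"increments": [{"linear": [0, 0, -5], "spin": 0}, {"linear": [0, 0, -15], "spin": 0}, {"linear": [0, 0, -30], "spin": 0}, {"linear": [0, 0, -30], "spin": 0}, {"linear": [0, 0, -30], "spin": 0}, {"linear": [0, 0, -30], "spin": 0}, {"linear": [0, 0, -20], "spin": 0}, {"linear": [0, 0, -10], "spin": 0}]}}

```text
t: 46.98
ee_pos: [0.5533, 0.4063, 0.1821]
eef_rot: [[-0.089, 0.996, 0.004], [0.996, 0.089, 0.002], [0.002, 0.004, -1.0]]
force: [0.3, 0.9, -0.8]
width: 0.0236
```

```bash
python3 - <<'E'
from h import *
from mv import *
p,R=pose();psi=np.degrees(np.arctan2(R[1,0],R[0,0]));print(mv((p[0],p[1],psi),T["V2"]))
E
```

```text
tcp [553.3 406.3 182.1] psi 95.1 w 23.6 F [ 0.3  0.9 -0.8] t 46.9833
(np.float64(-397.4), np.float64(4.0), 'spin', np.float64(12.1))
```

Request:
{"method": "send_rows", "body": {"increments": [{"linear": [-33.1, 0.4, 0], "spin": 0}, {"linear": [-33.1, 0.4, 0], "spin": 0}, {"linear": [-33.1, 0.4, 0], "spin": 0}, {"linear": [-33.1, 0.4, 0], "spin": 0}, {"linear": [-33.1, 0.4, 0], "spin": 0}, {"linear": [-33.1, 0.4, 0], "spin": 0}, {"linear": [-33.1, 0.4, 0], "spin": 0}, {"linear": [-33.1, 0.4, 0], "spin": 0}]}}

```text
t: 47.65
ee_pos: [0.5787, 0.1406, 0.1779]
eef_rot: [[-0.089, 0.996, -0.001], [0.996, 0.089, -0.0], [-0.0, -0.001, -1.0]]
force: [-0.3, -0.2, 0.4]
width: 0.0236
```

Request:
{"method": "send_rows", "body": {"increments": [{"linear": [-33.1, 0.4, 0], "spin": 0}, {"linear": [-33.1, 0.4, 0], "spin": 0}, {"linear": [-33.1, 0.4, 0], "spin": 0}, {"linear": [-33.1, 0.4, 0], "spin": 0}, {"linear": [0, 0, 0], "spin": 6}, {"linear": [0, 0, 0], "spin": 6}, {"linear": [0, 0, 0], "spin": 0}, {"linear": [0, 0, 0], "spin": 0}]}}

```text
t: 48.32
ee_pos: [0.5923, 0.0105, 0.178]
eef_rot: [[0.117, 0.993, -0.001], [0.993, -0.117, 0.0], [0.0, -0.001, -1.0]]
force: [-0.4, -0.4, -1.1]
width: 0.0234
```

Request:
{"method": "send_rows", "body": {"increments": [{"linear": [0, 0, 10], "spin": 0}, {"linear": [0, 0, 10], "spin": 0}, {"linear": [0, 0, 10], "spin": 0}, {"linear": [0, 0, 0], "spin": 0}, {"linear": [0, 0, 0], "spin": 0}, {"linear": [0, 0, 0], "spin": 0}, {"linear": [0, 0, 0], "spin": 0}, {"linear": [0, 0, 0], "spin": 0}]}}

```text
t: 48.98
ee_pos: [0.5929, 0.0105, 0.1489]
eef_rot: [[0.119, 0.993, 0.001], [0.993, -0.119, -0.0], [-0.0, 0.001, -1.0]]
force: [-0.3, 0.1, -0.5]
width: 0.0236
```

```bash
python3 - <<'E'
from h import *
c=held(.005);cv2.imwrite("pics/w12.png",c["frame"][:,:,::-1])
for z in(.104,.118):show([q for q in slats(c,z=z,hi=170) if q[2]<260])
E
```

```text
tcp [592.9  10.5 148.9] psi 83.1 w 23.5 F [-0.4  0.1 -1.2] t 49.0333
end px 256.5 140 held centre [594.2  12.6]
[634.7 -28.6  27.4  23.7  83.1] [324. 263.]
[632.4 -19.4  25.4  21.9  83.1] [324. 263.]
```

Request:
{"method": "send_rows", "body": {"increments": [{"linear": [0, 0, 7], "spin": 0}, {"linear": [0, 0, 7], "spin": 0}, {"linear": [0, 0, 7], "spin": 0}, {"linear": [0, 0, 6], "spin": 0}, {"linear": [0, 0, 4], "spin": 0}, {"linear": [0, 0, 2], "spin": 0}, {"linear": [0, 0, 1], "spin": 0}, {"linear": [0, 0, 1], "spin": 0}]}}

```text
t: 49.7
ee_pos: [0.5927, 0.0105, 0.1134]
eef_rot: [[0.12, 0.993, 0.0], [0.993, -0.12, 0.0], [0.0, 0.0, -1.0]]
force: [-0.2, 0.0, -0.4]
width: 0.0241
```

Request:
{"method": "send_rows", "body": {"increments": [{"linear": [0, 0, 0], "spin": 0}, {"linear": [0, 0, 0], "spin": 0}, {"linear": [0, 0, 0], "spin": 0}, {"linear": [0, 0, 0], "spin": 0}, {"linear": [0, 0, 0], "spin": 0}, {"linear": [0, 0, 0], "spin": 0}, {"linear": [0, 0, 0], "spin": 0}, {"linear": [0, 0, 0], "spin": 0}]}}

```text
t: 50.37
ee_pos: [0.5927, 0.0105, 0.1135]
eef_rot: [[0.12, 0.993, 0.0], [0.993, -0.12, -0.0], [0.0, 0.0, -1.0]]
force: [0.1, 0.5, -0.5]
width: 0.0231
```

Request:
{"method": "send_rows", "body": {"increments": [{"linear": [0, 0, 0], "spin": 0}, {"linear": [0, 0, 0], "spin": 0}, {"linear": [0, 0, 0], "spin": 0}, {"linear": [0, 0, 0], "spin": 0}, {"linear": [0, 0, 0], "spin": 0}, {"linear": [0, 0, 0], "spin": 0}, {"linear": [0, 0, 0], "spin": 0}, {"linear": [0, 0, 0], "spin": 0}], "jaw": 0.45}}

```text
t: 51.03
ee_pos: [0.5926, 0.0105, 0.1135]
eef_rot: [[0.12, 0.993, -0.0], [0.993, -0.12, -0.0], [-0.0, -0.0, -1.0]]
force: [0.1, -0.5, -0.7]
width: 0.0468
```

Request:
{"method": "send_rows", "body": {"increments": [{"linear": [0, 0, -10], "spin": 0}, {"linear": [0, 0, -20], "spin": 0}, {"linear": [0, 0, -20], "spin": 0}, {"linear": [0, 0, -20], "spin": 0}, {"linear": [0, 0, 0], "spin": -6.5}, {"linear": [0, 0, 0], "spin": -6.5}, {"linear": [0, 0, 0], "spin": 0}, {"linear": [0, 0, 0], "spin": 0}]}}

```text
t: 51.7
ee_pos: [0.5927, 0.0105, 0.184]
eef_rot: [[-0.103, 0.995, 0.0], [0.995, 0.103, -0.0], [-0.0, 0.0, -1.0]]
force: [-0.3, -0.9, -1.2]
width: 0.0473
```

Request:
{"method": "send_rows", "body": {"increments": [{"linear": [34.2, -6.7, 0], "spin": 0}, {"linear": [34.2, -6.7, 0], "spin": 0}, {"linear": [34.2, -6.7, 0], "spin": 0}, {"linear": [34.2, -6.7, 0], "spin": 0}, {"linear": [34.2, -6.7, 0], "spin": 0}, {"linear": [34.2, -6.7, 0], "spin": 0}, {"linear": [34.2, -6.7, 0], "spin": 0}, {"linear": [34.2, -6.7, 0], "spin": 0}], "jaw": 0.2}}

```text
t: 52.37
ee_pos: [0.5093, 0.2783, 0.1836]
eef_rot: [[-0.102, 0.995, -0.0], [0.995, 0.102, -0.0], [-0.0, -0.0, -1.0]]
force: [0.8, 0.1, -0.1]
width: 0.0684
```

Request:
{"method": "send_rows", "body": {"increments": [{"linear": [34.2, -6.7, 0], "spin": 0}, {"linear": [34.2, -6.7, 0], "spin": 0}, {"linear": [34.2, -6.7, 0], "spin": 0}, {"linear": [34.2, -6.7, 0], "spin": 0}, {"linear": [0, 0, 30], "spin": 0}, {"linear": [0, 0, 30], "spin": 0}, {"linear": [0, 0, 30], "spin": 0}, {"linear": [0, 0, 30], "spin": 0}]}}

```text
t: 53.03
ee_pos: [0.4686, 0.4102, 0.0623]
eef_rot: [[-0.103, 0.995, 0.0], [0.995, 0.103, 0.0], [0.0, 0.0, -1.0]]
force: [0.8, -0.1, -0.5]
width: 0.0683
```

```bash
python3 - <<'E'
from h import *
c=cap("wrist");pose();show(slats(c))
c=cap("scene","sc3");show([q for q in slats(c,lo=60) if 150<q[1]<500 and q[2]<150])
show([q for q in slats(c,z=.118,lo=60) if -80<q[1]<100 and 500<q[0]<750])
E
```

```text
tcp [466.4 408.3  56.8] psi 95.9 w 68.1 F [-3.5 -2.9 -7.3] t 53.0833
[469.7 406.4 106.5  25.  -84. ] [255. 219.]
[707.6 264.  122.7  37.2  87.9] [356. 260.]
[474.5 407.9 128.3  46.4 -89.4] [389. 202.]
[645.8   3.9 133.4 121.6  -6.7] [256. 214.]
```

Request:
{"method": "send_rows", "body": {"increments": [{"linear": [0, 0, 12], "spin": 0}, {"linear": [0, 0, 12], "spin": 0}, {"linear": [0, 0, 12], "spin": 0}, {"linear": [0, 0, 9], "spin": 0}, {"linear": [0, 0, 6], "spin": 0}, {"linear": [0, 0, 4], "spin": 0}, {"linear": [0, 0, 0], "spin": 0}, {"linear": [0, 0, 0], "spin": 0}]}}

```text
t: 53.8
ee_pos: [0.469, 0.41, 0.0086]
eef_rot: [[-0.107, 0.994, 0.0], [0.994, 0.107, 0.0], [0.0, 0.0, -1.0]]
force: [0.8, 1.2, 0.0]
width: 0.0684
```

Request:
{"method": "send_rows", "body": {"increments": [{"linear": [0, 0, 0], "spin": 0}, {"linear": [0, 0, 0], "spin": 0}, {"linear": [0, 0, 0], "spin": 0}, {"linear": [0, 0, 0], "spin": 0}, {"linear": [0, 0, 0], "spin": 0}, {"linear": [0, 0, 0], "spin": 0}, {"linear": [0, 0, 0], "spin": 0}, {"linear": [0, 0, 0], "spin": 0}], "jaw": 1}}

```text
t: 54.47
ee_pos: [0.4691, 0.4101, 0.0092]
eef_rot: [[-0.107, 0.994, 0.001], [0.994, 0.107, 0.0], [0.0, 0.001, -1.0]]
force: [-1.6, -1.4, 7.1]
width: 0.0239
```

Request:
{"method": "send_rows", "body": {"increments": [{"linear": [0, 0, -5], "spin": 0}, {"linear": [0, 0, -15], "spin": 0}, {"linear": [0, 0, -30], "spin": 0}, {"linear": [0, 0, -30], "spin": 0}, {"linear": [0, 0, -30], "spin": 0}, {"linear": [0, 0, -30], "spin": 0}, {"linear": [0, 0, -20], "spin": 0}, {"linear": [0, 0, -10], "spin": 0}]}}

```text
t: 55.13
ee_pos: [0.4698, 0.4106, 0.1819]
eef_rot: [[-0.107, 0.994, 0.003], [0.994, 0.107, 0.002], [0.002, 0.004, -1.0]]
force: [0.8, 0.4, -0.4]
width: 0.0235
```

```bash
python3 - <<'E'
from h import *
from mv import *
p,R=pose();psi=np.degrees(np.arctan2(R[1,0],R[0,0]));print(mv((p[0],p[1],psi),T["L1"]))
E
```

```text
tcp [469.8 410.6 181.9] psi 96.1 w 23.5 F [ 0.8  0.4 -0.4] t 55.1333
(np.float64(-384.6), np.float64(121.7), 'spin', np.float64(-76.9))
```

Request:
{"method": "send_rows", "body": {"increments": [{"linear": [-32.1, 10.2, 0], "spin": 0}, {"linear": [-32.1, 10.2, 0], "spin": 0}, {"linear": [-32.1, 10.2, 0], "spin": 0}, {"linear": [-32.1, 10.2, 0], "spin": 0}, {"linear": [-32.1, 10.2, 0], "spin": 0}, {"linear": [-32.1, 10.2, 0], "spin": 0}, {"linear": [-32.1, 10.2, 0], "spin": 0}, {"linear": [-32.1, 10.2, 0], "spin": 0}]}}

```text
t: 55.8
ee_pos: [0.5775, 0.1617, 0.1779]
eef_rot: [[-0.107, 0.994, -0.001], [0.994, 0.107, -0.0], [-0.0, -0.001, -1.0]]
force: [0.7, 0.4, 0.1]
width: 0.0234
```

Request:
{"method": "send_rows", "body": {"increments": [{"linear": [-32.1, 10.2, 0], "spin": 0}, {"linear": [-32.1, 10.2, 0], "spin": 0}, {"linear": [-32.1, 10.2, 0], "spin": 0}, {"linear": [-32.1, 10.2, 0], "spin": 0}, {"linear": [0, 0, 0], "spin": -7}, {"linear": [0, 0, 0], "spin": -7}, {"linear": [0, 0, 0], "spin": -7}, {"linear": [0, 0, 0], "spin": -7}]}}

```text
t: 56.47
ee_pos: [0.6313, 0.0397, 0.1776]
eef_rot: [[-0.566, 0.825, -0.001], [0.825, 0.566, 0.0], [0.001, -0.001, -1.0]]
force: [-1.1, 0.4, -0.2]
width: 0.0234
```

Request:
{"method": "send_rows", "body": {"increments": [{"linear": [0, 0, 0], "spin": -7}, {"linear": [0, 0, 0], "spin": -7}, {"linear": [0, 0, 0], "spin": -7}, {"linear": [0, 0, 0], "spin": -7}, {"linear": [0, 0, 0], "spin": -7}, {"linear": [0, 0, 0], "spin": -7}, {"linear": [0, 0, 0], "spin": -7}, {"linear": [0, 0, 0], "spin": 0}]}}

```text
t: 57.13
ee_pos: [0.6313, 0.04, 0.1778]
eef_rot: [[-0.994, 0.113, -0.001], [0.113, 0.994, 0.0], [0.001, -0.0, -1.0]]
force: [0.4, -0.1, -0.6]
width: 0.0238
```

Request:
{"method": "send_rows", "body": {"increments": [{"linear": [0, 0, 6], "spin": 0}, {"linear": [0, 0, 6], "spin": 0}, {"linear": [0, 0, 6], "spin": 0}, {"linear": [0, 0, 0], "spin": 0}, {"linear": [0, 0, 0], "spin": 0}, {"linear": [0, 0, 0], "spin": 0}, {"linear": [0, 0, 0], "spin": 0}, {"linear": [0, 0, 0], "spin": 0}]}}

```text
t: 57.8
ee_pos: [0.6319, 0.04, 0.1607]
eef_rot: [[-0.993, 0.12, 0.0], [0.12, 0.993, 0.0], [-0.0, 0.0, -1.0]]
force: [-0.6, 0.2, -0.9]
width: 0.0234
```

```bash
python3 - <<'E'
from h import *
c=held(.005);cv2.imwrite("pics/w13.png",c["frame"][:,:,::-1])
E
```

```text
tcp [631.9  40.  160.7] psi 173.1 w 23.8 F [0.  0.2 0.3] t 57.85
end px 256.1 122 held centre [623.9  42. ]
```

View pics/w13.png

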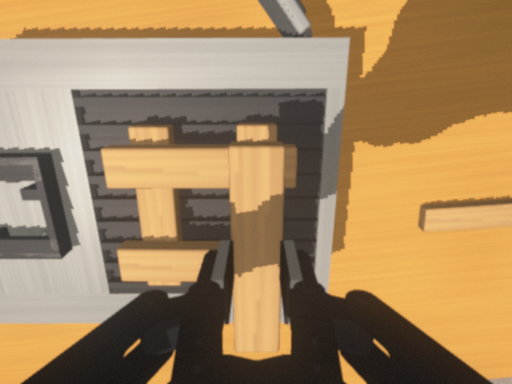

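The tower so far is square: layer 2 slats at rows 148-187 and 243-283, with layer 1 beneath them. The fifth slat is over the left place; lowering it.

Request:
{"method": "send_rows", "body": {"increments": [{"linear": [0, 0, 7], "spin": 0}, {"linear": [0, 0, 7], "spin": 0}, {"linear": [0, 0, 7], "spin": 0}, {"linear": [0, 0, 5], "spin": 0}, {"linear": [0, 0, 3], "spin": 0}, {"linear": [0, 0, 2], "spin": 0}, {"linear": [0, 0, 1], "spin": 0}, {"linear": [0, 0, 1], "spin": 0}]}}

```text
t: 58.52
ee_pos: [0.6318, 0.0401, 0.1275]
eef_rot: [[-0.993, 0.12, 0.0], [0.12, 0.993, -0.0], [-0.0, 0.0, -1.0]]
force: [0.1, -0.9, 0.7]
width: 0.0235
```

Request:
{"method": "send_rows", "body": {"increments": [{"linear": [0, 0, 0], "spin": 0}, {"linear": [0, 0, 0], "spin": 0}, {"linear": [0, 0, 0], "spin": 0}, {"linear": [0, 0, 0], "spin": 0}, {"linear": [0, 0, 0], "spin": 0}, {"linear": [0, 0, 0], "spin": 0}, {"linear": [0, 0, 0], "spin": 0}, {"linear": [0, 0, 0], "spin": 0}]}}

```text
t: 59.18
ee_pos: [0.6318, 0.04, 0.1275]
eef_rot: [[-0.993, 0.12, 0.0], [0.12, 0.993, -0.0], [-0.0, 0.0, -1.0]]
force: [-0.6, 0.1, 0.4]
width: 0.0234
```

Request:
{"method": "send_rows", "body": {"increments": [{"linear": [0, 0, 0], "spin": 0}, {"linear": [0, 0, 0], "spin": 0}, {"linear": [0, 0, 0], "spin": 0}, {"linear": [0, 0, 0], "spin": 0}, {"linear": [0, 0, 0], "spin": 0}, {"linear": [0, 0, 0], "spin": 0}, {"linear": [0, 0, 0], "spin": 0}, {"linear": [0, 0, 0], "spin": 0}], "jaw": 0.45}}

```text
t: 59.85
ee_pos: [0.6318, 0.04, 0.1275]
eef_rot: [[-0.993, 0.12, 0.0], [0.12, 0.993, -0.0], [-0.0, -0.0, -1.0]]
force: [-0.0, -0.1, -0.8]
width: 0.0467
```

Request:
{"method": "send_rows", "body": {"increments": [{"linear": [0, 0, -10], "spin": 0}, {"linear": [0, 0, -20], "spin": 0}, {"linear": [0, 0, -20], "spin": 0}, {"linear": [0, 0, -20], "spin": 0}, {"linear": [0, 0, 0], "spin": 0}, {"linear": [0, 0, 0], "spin": 0}, {"linear": [0, 0, 0], "spin": 0}, {"linear": [0, 0, 0], "spin": 0}]}}

```text
t: 60.52
ee_pos: [0.6312, 0.04, 0.1968]
eef_rot: [[-0.993, 0.12, -0.001], [0.12, 0.993, 0.0], [0.001, -0.0, -1.0]]
force: [0.4, 0.4, 0.2]
width: 0.0472
```

Request:
{"method": "send_rows", "body": {"increments": [{"linear": [-5.3, 29.2, 0], "spin": 0}, {"linear": [-5.3, 29.2, 0], "spin": 0}, {"linear": [-5.3, 29.2, 0], "spin": 0}, {"linear": [-5.3, 29.2, 0], "spin": 0}, {"linear": [-5.3, 29.2, 0], "spin": 0}, {"linear": [-5.3, 29.2, 0], "spin": 0}, {"linear": [-5.3, 29.2, 0], "spin": 0}, {"linear": [-5.3, 29.2, 0], "spin": 0}], "jaw": 0.2}}

```text
t: 61.18
ee_pos: [0.7016, 0.2683, 0.1964]
eef_rot: [[-0.993, 0.12, -0.002], [0.12, 0.993, -0.001], [0.002, -0.001, -1.0]]
force: [1.0, -0.3, -0.8]
width: 0.068
```

Request:
{"method": "send_rows", "body": {"increments": [{"linear": [0, 0, 0], "spin": -6.7}, {"linear": [0, 0, 0], "spin": -6.7}, {"linear": [0, 0, 0], "spin": -6.7}, {"linear": [0, 0, 0], "spin": -6.7}, {"linear": [0, 0, 0], "spin": -6.7}, {"linear": [0, 0, 0], "spin": -6.7}, {"linear": [0, 0, 0], "spin": -6.7}, {"linear": [0, 0, 0], "spin": -6.7}]}}

```text
t: 61.85
ee_pos: [0.7013, 0.2668, 0.1963]
eef_rot: [[-0.681, -0.732, -0.002], [-0.732, 0.681, -0.001], [0.002, 0.001, -1.0]]
force: [-0.1, -0.2, -0.0]
width: 0.0687
```

Request:
{"method": "send_rows", "body": {"increments": [{"linear": [0, 0, 0], "spin": -6.7}, {"linear": [0, 0, 0], "spin": -6.7}, {"linear": [0, 0, 0], "spin": -6.7}, {"linear": [0, 0, 0], "spin": -6.7}, {"linear": [0, 0, 0], "spin": -6.7}, {"linear": [0, 0, 0], "spin": -6.7}, {"linear": [0, 0, 0], "spin": 0}, {"linear": [0, 0, 0], "spin": 0}]}}

```text
t: 62.52
ee_pos: [0.7015, 0.2668, 0.1967]
eef_rot: [[-0.057, -0.998, -0.001], [-0.998, 0.057, -0.0], [0.0, 0.001, -1.0]]
force: [-0.8, -0.5, -0.6]
width: 0.068
```

```bash
python3 - <<'E'
from h import *
c=cap("wrist");pose();show(slats(c));show(slats(c,hi=150))
c=cap("scene","sc3");show([q for q in slats(c,lo=60) if 150<q[1]<500 and q[2]<150])
c=cap("side");show([q for q in slats(c,lo=60) if 150<q[1]<500 and q[2]<150])
E
```

```text
tcp [701.5 266.8 196.8] psi -93.3 w 68.4 F [-0.5 -0.1 -0.6] t 62.5667
[703.  265.5 117.7  25.1  87.4] [255. 162.]
[939.3 281.  303.    2.9  89.9] [ 39. 172.]
[703.4 265.7 119.9  25.8  87.4] [255. 162.]
[939.  280.6 303.9   3.4  90. ] [ 39. 171.]
[707.7 264.2 122.7  37.1  87.2] [356. 260.]
[699.7 256.3 124.6  25.7  87.1] [275. 148.]
```

Request:
{"method": "send_rows", "body": {"increments": [{"linear": [0, -1.5, 25], "spin": -0.6}, {"linear": [0, 0, 25], "spin": 0}, {"linear": [0, 0, 25], "spin": 0}, {"linear": [0, 0, 25], "spin": 0}, {"linear": [0, 0, 20], "spin": 0}, {"linear": [0, 0, 15], "spin": 0}, {"linear": [0, 0, 0], "spin": 0}, {"linear": [0, 0, 0], "spin": 0}]}}

```text
t: 63.33
ee_pos: [0.703, 0.2667, 0.062]
eef_rot: [[-0.045, -0.999, -0.001], [-0.999, 0.045, -0.0], [0.0, 0.001, -1.0]]
force: [0.1, -0.1, 0.3]
width: 0.0686
```

Request:
{"method": "send_rows", "body": {"increments": [{"linear": [0, 0, 12], "spin": 0}, {"linear": [0, 0, 12], "spin": 0}, {"linear": [0, 0, 10], "spin": 0}, {"linear": [0, 0, 8], "spin": 0}, {"linear": [0, 0, 6], "spin": 0}, {"linear": [0, 0, 5], "spin": 0}, {"linear": [0, 0, 0], "spin": 0}, {"linear": [0, 0, 0], "spin": 0}]}}

```text
t: 64.0
ee_pos: [0.7033, 0.2668, 0.0094]
eef_rot: [[-0.043, -0.999, -0.0], [-0.999, 0.043, -0.0], [0.0, 0.0, -1.0]]
force: [1.1, -0.9, 0.3]
width: 0.0682
```

Request:
{"method": "send_rows", "body": {"increments": [{"linear": [0, 0, 0], "spin": 0}, {"linear": [0, 0, 0], "spin": 0}, {"linear": [0, 0, 0], "spin": 0}, {"linear": [0, 0, 0], "spin": 0}, {"linear": [0, 0, 0], "spin": 0}, {"linear": [0, 0, 0], "spin": 0}, {"linear": [0, 0, 0], "spin": 0}, {"linear": [0, 0, 0], "spin": 0}], "jaw": 1}}

```text
t: 64.67
ee_pos: [0.7037, 0.2669, 0.0103]
eef_rot: [[-0.043, -0.999, 0.001], [-0.999, 0.043, 0.0], [-0.0, -0.001, -1.0]]
force: [-0.5, -0.2, 4.6]
width: 0.0233
```

Request:
{"method": "send_rows", "body": {"increments": [{"linear": [0, 0, -5], "spin": 0}, {"linear": [0, 0, -15], "spin": 0}, {"linear": [0, 0, -30], "spin": 0}, {"linear": [0, 0, -30], "spin": 0}, {"linear": [0, 0, -30], "spin": 0}, {"linear": [0, 0, -30], "spin": 0}, {"linear": [0, 0, -30], "spin": 0}, {"linear": [0, 0, -10], "spin": 0}]}}

```text
t: 65.33
ee_pos: [0.705, 0.2673, 0.1963]
eef_rot: [[-0.043, -0.999, 0.007], [-0.999, 0.043, 0.002], [-0.002, -0.007, -1.0]]
force: [1.4, 0.9, -0.0]
width: 0.0232
```

```bash
python3 - <<'E'
from h import *
from mv import *
p,R=pose();psi=np.degrees(np.arctan2(R[1,0],R[0,0]));print(mv((p[0],p[1],psi+360),T["R1"]))
E
```

```text
tcp [705.  267.3 196.3] psi -92.5 w 23.2 F [ 1.4  0.9 -0. ] t 65.3333
(np.float64(298.8), np.float64(69.0), 'spin', np.float64(94.5))
```

Request:
{"method": "send_rows", "body": {"increments": [{"linear": [37.3, 8.4, 0], "spin": 0}, {"linear": [37.3, 8.4, 0], "spin": 0}, {"linear": [37.3, 8.4, 0], "spin": 0}, {"linear": [37.3, 8.4, 0], "spin": 0}, {"linear": [37.3, 8.4, 0], "spin": 0}, {"linear": [37.3, 8.4, 0], "spin": 0}, {"linear": [37.3, 8.4, 0], "spin": 0}, {"linear": [37.3, 8.4, 0], "spin": 0}]}}

```text
t: 66.0
ee_pos: [0.6208, 0.0028, 0.1903]
eef_rot: [[-0.104, -0.995, 0.0], [-0.993, 0.104, -0.052], [0.051, -0.006, -0.999]]
force: [0.4, -0.1, -0.2]
width: 0.0233
```

Request:
{"method": "send_rows", "body": {"increments": [{"linear": [0, 0, 0], "spin": 6.75}, {"linear": [0, 0, 0], "spin": 6.75}, {"linear": [0, 0, 0], "spin": 6.75}, {"linear": [0, 0, 0], "spin": 6.75}, {"linear": [0, 0, 0], "spin": 6.75}, {"linear": [0, 0, 0], "spin": 6.75}, {"linear": [0, 0, 0], "spin": 6.75}, {"linear": [0, 0, 0], "spin": 6.75}]}}

```text
t: 66.67
ee_pos: [0.6214, 0.0045, 0.1902]
eef_rot: [[-0.867, -0.497, 0.0], [-0.497, 0.866, -0.051], [0.025, -0.044, -0.999]]
force: [-0.4, 0.2, -0.4]
width: 0.0235
```

Request:
{"method": "send_rows", "body": {"increments": [{"linear": [0, 0, 0], "spin": 6.75}, {"linear": [0, 0, 0], "spin": 6.75}, {"linear": [0, 0, 0], "spin": 6.75}, {"linear": [0, 0, 0], "spin": 6.75}, {"linear": [0, 0, 0], "spin": 6.75}, {"linear": [0, 0, 0], "spin": 6.75}, {"linear": [0, 0, 0], "spin": 0}, {"linear": [0, 0, 0], "spin": 0}]}}

```text
t: 67.33
ee_pos: [0.6215, 0.0046, 0.19]
eef_rot: [[-0.984, 0.176, 0.0], [0.175, 0.983, -0.051], [-0.009, -0.05, -0.999]]
force: [0.5, 0.1, -0.2]
width: 0.0235
```

Request:
{"method": "send_rows", "body": {"increments": [{"linear": [0, 0, 8], "spin": 0}, {"linear": [0, 0, 8], "spin": 0}, {"linear": [0, 0, 8], "spin": 0}, {"linear": [0, 0, 0], "spin": 0}, {"linear": [0, 0, 0], "spin": 0}, {"linear": [0, 0, 0], "spin": 0}, {"linear": [0, 0, 0], "spin": 0}, {"linear": [0, 0, 0], "spin": 0}]}}

```text
t: 68.0
ee_pos: [0.6217, 0.0033, 0.1657]
eef_rot: [[-0.984, 0.179, 0.0], [0.179, 0.983, -0.051], [-0.009, -0.05, -0.999]]
force: [0.1, -0.7, 0.1]
width: 0.0232
```

```bash
python3 - <<'E'
from h import *
c=held(.004);cv2.imwrite("pics/w14.png",c["frame"][:,:,::-1])
c=cap("side");show([q for q in slats(c,lo=60) if 150<q[1]<500 and q[2]<150])
E
```

```text
tcp [621.7   3.3 165.7] psi 169.7 w 23.7 F [-0.2 -0.3 -0.6] t 68.05
end px 255.2 132 held centre [618.    4.9]
```

The last joint hit its range limit during the carry, so the tool now leans 2.9 degrees and stopped 32 mm short. The slat is still held. A small roll is harmless for laying it, so I'll correct the position and lower it.

Request:
{"method": "send_rows", "body": {"increments": [{"linear": [-1.8, -7.3, 0], "spin": 0}, {"linear": [-1.8, -7.3, 0], "spin": 0}, {"linear": [-1.8, -7.3, 0], "spin": 0}, {"linear": [-1.8, -7.3, 0], "spin": 0}, {"linear": [0, 0, 0], "spin": -1.7}, {"linear": [0, 0, 0], "spin": -1.7}, {"linear": [0, 0, 0], "spin": 0}, {"linear": [0, 0, 0], "spin": 0}]}}

```text
t: 68.77
ee_pos: [0.6234, -0.0273, 0.1669]
eef_rot: [[-0.993, 0.122, -0.0], [0.122, 0.991, -0.051], [-0.006, -0.051, -0.999]]
force: [0.7, -0.5, 0.0]
width: 0.0232
```

Request:
{"method": "send_rows", "body": {"increments": [{"linear": [0, 0, 6], "spin": 0}, {"linear": [0, 0, 6], "spin": 0}, {"linear": [0, 0, 6], "spin": 0}, {"linear": [0, 0, 6], "spin": 0}, {"linear": [0, 0, 4], "spin": 0}, {"linear": [0, 0, 2], "spin": 0}, {"linear": [0, 0, 0], "spin": 0}, {"linear": [0, 0, 0], "spin": 0}]}}

```text
t: 69.43
ee_pos: [0.6234, -0.0282, 0.1369]
eef_rot: [[-0.993, 0.121, -0.0], [0.12, 0.991, -0.051], [-0.006, -0.05, -0.999]]
force: [-0.2, 0.1, -0.2]
width: 0.0232
```

```bash
python3 - <<'E'
from h import *
c=held(.004);cv2.imwrite("pics/w14.png",c["frame"][:,:,::-1]);print(robot.state()["joints"])
E
```

```text
tcp [623.5 -28.2 137.2] psi 173.1 w 23.2 F [-0.4 -0.4  0.1] t 69.4833
end px 257.2 128 held centre [618.1 -25.8]
[-0.11355296  0.59067483  1.45376343 -0.05699922  1.0918425  -1.53737156]
```

View pics/w14.png

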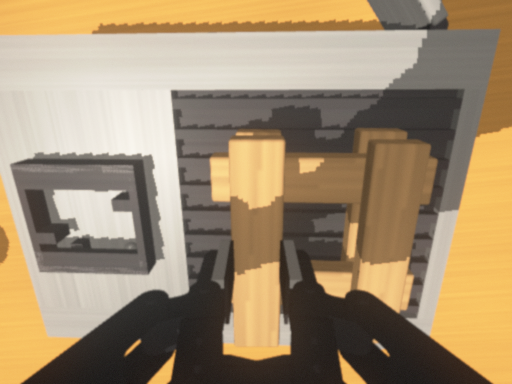

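The fifth slat lies in place at px 358-430. The sixth is over its place, parallel to it (229-285). Lowering and releasing.

Request:
{"method": "send_rows", "body": {"increments": [{"linear": [0, 0.4, 2], "spin": 0}, {"linear": [0, 0, 2], "spin": 0}, {"linear": [0, 0, 2], "spin": 0}, {"linear": [0, 0, 1], "spin": 0}, {"linear": [0, 0, 1], "spin": 0}, {"linear": [0, 0, 0.5], "spin": 0}, {"linear": [0, 0, 0], "spin": 0}, {"linear": [0, 0, 0], "spin": 0}]}}

```text
t: 70.15
ee_pos: [0.6234, -0.0282, 0.1288]
eef_rot: [[-0.993, 0.121, 0.0], [0.12, 0.991, -0.051], [-0.006, -0.05, -0.999]]
force: [-1.8, -0.1, 5.3]
width: 0.0232
```

Request:
{"method": "send_rows", "body": {"increments": [{"linear": [0, 0, 0], "spin": 0}, {"linear": [0, 0, 0], "spin": 0}, {"linear": [0, 0, 0], "spin": 0}, {"linear": [0, 0, 0], "spin": 0}, {"linear": [0, 0, 0], "spin": 0}, {"linear": [0, 0, 0], "spin": 0}, {"linear": [0, 0, 0], "spin": 0}, {"linear": [0, 0, 0], "spin": 0}], "jaw": 0.45}}

```text
t: 70.82
ee_pos: [0.6234, -0.0282, 0.1284]
eef_rot: [[-0.993, 0.121, -0.0], [0.12, 0.991, -0.051], [-0.006, -0.05, -0.999]]
force: [0.0, 1.0, 0.8]
width: 0.0469
```

Request:
{"method": "send_rows", "body": {"increments": [{"linear": [0, 0, -10], "spin": 0}, {"linear": [0, 0, -15], "spin": 0}, {"linear": [0, 0, -20], "spin": 0}, {"linear": [0, 0, -20], "spin": 0}, {"linear": [0, 0, -20], "spin": 0}, {"linear": [0, 0, -20], "spin": 0}, {"linear": [0, 0, 0], "spin": 0}, {"linear": [0, 0, 0], "spin": 0}]}}

```text
t: 71.48
ee_pos: [0.624, -0.0228, 0.235]
eef_rot: [[-0.993, 0.121, 0.003], [0.12, 0.991, -0.051], [-0.009, -0.05, -0.999]]
force: [-0.4, -0.5, 0.5]
width: 0.0471
```

```bash
python3 - <<'E'
from h import *
import pickle
pose();c=cap("wrist","w15");pickle.dump(c,open("w15.pkl","wb"))
show([q for q in slats(c,z=.132,hi=150)])
d=cap("scene","sc4");e=cap("side","sd4")
a=cv2.resize(d["frame"][150:260,170:330,::-1],(400,275),interpolation=cv2.INTER_CUBIC)
b=cv2.resize(e["frame"][150:260,210:370,::-1],(400,275),interpolation=cv2.INTER_CUBIC)
w=cv2.resize(c["frame"][:,:,::-1],(400,300))
cv2.imwrite("pics/m2.png",np.hstack([np.vstack([a,b]),np.vstack([w,np.zeros((250,400,3),np.uint8)])]))
E
```

```text
tcp [624.  -22.8 235. ] psi 173.1 w 47.1 F [-0.4 -0.5  0.5] t 71.4833
[605.3 -65.7 213.2 192.1  82.9] [150. 117.]
```

View pics/m2.png

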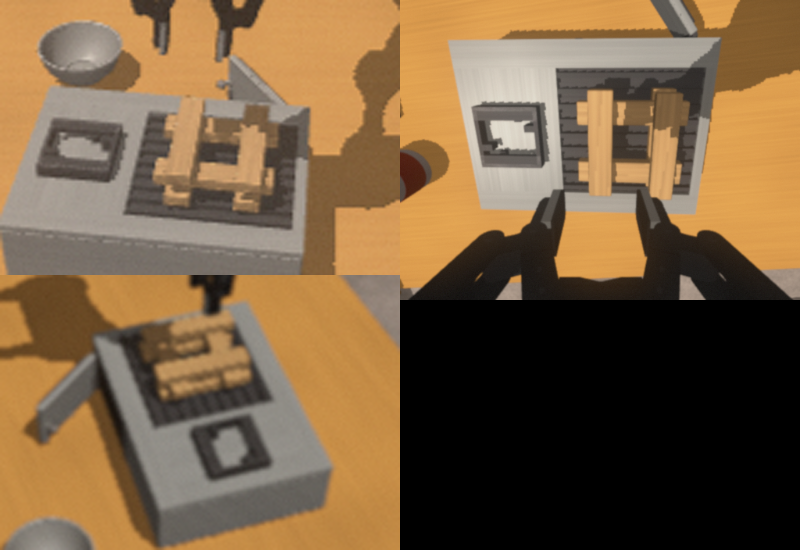

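The six-slat tower stands on the grate in three crossed layers in all three views, and the door is open at the front. Next I locate the door.

```bash
python3 - <<'E'
from h import *
import pickle
c=pickle.load(open("w1.pkl","rb"))
P=lambda c,u,z:(plane(c,np.array(u)*.64,z)*1000).round(1)
print("w1 top pts",P(c,[(172,385),(268,487),(278,480)],.08).tolist())
s=cap("side");f=s["frame"]
crop=cv2.resize(f[170:230,210:270,::-1],(400,400),interpolation=cv2.INTER_CUBIC)
d=cap("scene");crop2=cv2.resize(d["frame"][160:210,245:305,::-1],(400,333),interpolation=cv2.INTER_CUBIC)
crop3=cv2.resize(c["frame"][235:320,95:205,::-1],(400,309),interpolation=cv2.INTER_CUBIC)
w=cap("wrist");crop4=cv2.resize(w["frame"][0:60,300:400,::-1],(400,240),interpolation=cv2.INTER_CUBIC)
o=np.zeros((600,800,3),np.uint8);o[:300,:400]=cv2.resize(crop,(400,300))if 0 else crop[:300];o[:333,400:]=crop2[:333];o[300:600,:400]=crop3[:300];o[345:585,400:]=crop4
cv2.imwrite("pics/m3.png",o)
E
```

```text
w1 top pts [[517.2, 86.1], [420.5, 29.6], [426.8, 20.5]]
```

View pics/m3.png

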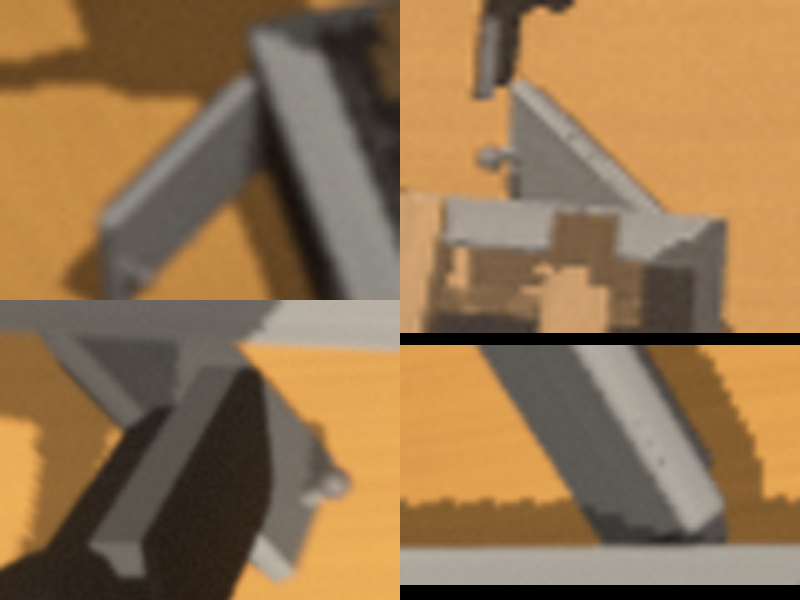

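The top-edge corners of the door are readable: side crop (97,222) and (248,80), scene crop (515,82), wrist crop hinge end (690,530) and (722,505). All pictures are used up, so the rest is numeric.

```bash
python3 - <<'E'
from h import *
import pickle
c=pickle.load(open("w1.pkl","rb"));s=cap("side");d=cap("scene");w=cap("wrist")
def P(c,u,z):return (plane(c,u,z)*1000).round(1).tolist()
print("side",P(s,[(210+97/6.667,170+222/6.667),(210+248/6.667,170+80/6.667),(210+115/6.667,170+230/6.667)],.08))
print("scene",P(d,[(262.25,172.3),(284,191.8)],.08))
print("w1 free",P(c,[(95+250/3.636,235+245/3.636),(95+293/3.636,235+280/3.636)],.08),"hinge side",P(c,[(95+40/3.636,235+35/3.636)],.08))
print("w now hinge end",P(w,[(372.5,46.2),(380.5,40)],.08))
# bowl: grey low-sat blob in scene
for n,cc in(("scene",d),("side",s)):
    hsv=cv2.cvtColor(cc["frame"],cv2.COLOR_RGB2HSV);m=((hsv[...,1]<60)&(hsv[...,2]>70)).astype(np.uint8)
    for k in cv2.findContours(m,0,2)[0]:
        x,y,ww,h=cv2.boundingRect(k)
        if 25<ww<60 and 15<h<60:print(n,(x,y,ww,h),P(cc,[(x,y+h*.4),(x+ww,y+h*.4),(x+ww/2,y)],.05))
pose()
E
```

```text
side [[417.1, 20.8], [517.7, 77.7], [423.3, 12.7]]
scene [[421.5, 25.6], [513.3, 85.9]]
w1 free [[435.2, 37.0], [419.7, 24.6]] hinge side [[519.9, 90.3]]
w now hinge end [[521.2, 83.1], [517.2, 89.7]]
scene (394, 242, 28, 23) [[708.9, 354.2], [708.4, 425.8], [677.1, 399.9]]
scene (85, 193, 58, 54) [[581.5, -466.6], [580.1, -307.4], [488.6, -412.0]]
scene (186, 159, 32, 25) [[367.6, -215.9], [366.3, -113.9], [311.7, -170.3]]
scene (419, 146, 44, 42) [[323.1, 547.8], [321.0, 695.5], [220.6, 660.2]]
scene (482, 0, 30, 28) [[-1493.8, 1600.4], [-1504.2, 1816.6], [-1805.3, 1859.6]]
side (347, 266, 27, 27) [[650.5, -353.0], [721.2, -383.6], [704.8, -337.1]]
side (212, 247, 35, 32) [[315.0, -145.0], [409.7, -186.1], [378.4, -122.8]]
tcp [623.3 -22.9 232.9] psi 173.1 w 46.9 F [ 0.1 -0.5 -0. ] t 71.9333
```

```bash
cat > door.py <<'E'
from h import *
H=np.array([520.,87.])
def tcp(deg,r=95):
    a=np.radians(deg);n=np.array([np.sin(a),-np.cos(a)]);u=np.radians(173)
    h=11*abs(n@[np.cos(u),np.sin(u)])+14.5*abs(n@[np.sin(u),-np.cos(u)])
    return H+r*np.array([np.cos(a),np.sin(a)])+n*h,n
def rows(W):
    p,R=pose();prev=p
    for w in W:
        w=np.array(w);print(np.round(R.T@(w-prev),1),"->",w.round(1));prev=w
E
python3 - <<'E'
from door import *
t,n=tcp(213.5);s=t+42*n
rows([[*s,232],[*s,50]])
E
```

```text
tcp [623.3 -22.9 232.9] psi 173.1 w 46.9 F [ 0.1 -0.5 -0. ] t 71.9333
[227.1  80.7  -4.4] -> [407.6  84.7 232. ]
[  1.    9.2 181.8] -> [407.6  84.7  50. ]
```

Request:
{"method": "send_rows", "body": {"increments": [{"linear": [28.4, 10.1, -0.5], "spin": 0}, {"linear": [28.4, 10.1, -0.5], "spin": 0}, {"linear": [28.4, 10.1, -0.5], "spin": 0}, {"linear": [28.4, 10.1, -0.5], "spin": 0}, {"linear": [28.4, 10.1, -0.5], "spin": 0}, {"linear": [28.4, 10.1, -0.5], "spin": 0}, {"linear": [28.4, 10.1, -0.5], "spin": 0}, {"linear": [28.4, 10.1, -0.5], "spin": 0}], "jaw": 1}}

```text
t: 72.6
ee_pos: [0.4062, 0.0852, 0.2318]
eef_rot: [[-0.993, 0.121, -0.0], [0.121, 0.991, -0.051], [-0.006, -0.05, -0.999]]
force: [0.1, 0.9, 0.2]
width: -0.0
```

Request:
{"method": "send_rows", "body": {"increments": [{"linear": [0, 1.1, 22.5], "spin": 0}, {"linear": [0, 1.1, 22.5], "spin": 0}, {"linear": [0, 1.1, 22.5], "spin": 0}, {"linear": [0, 1.1, 22.5], "spin": 0}, {"linear": [0, 1.1, 22.5], "spin": 0}, {"linear": [0, 1.1, 22.5], "spin": 0}, {"linear": [0, 1.1, 22.5], "spin": 0}, {"linear": [0, 1.1, 22.5], "spin": 0}]}}

```text
t: 73.27
ee_pos: [0.4088, 0.0844, 0.0507]
eef_rot: [[-0.993, 0.121, 0.0], [0.12, 0.991, -0.051], [-0.007, -0.05, -0.999]]
force: [0.4, -0.1, -0.9]
width: -0.0001
```

```bash
python3 - <<'E'
from door import *
W=[]
t,n=tcp(213.5)
W+=[[*(t+24*n),47],[*(t+8*n),47]]
for a in np.linspace(213.5,259,13):W.append([*tcp(a)[0],47])
rows(W);print(robot.state()["joints"])
E
```

```text
tcp [408.8  84.4  50.7] psi 173.1 w -0.1 F [ 0.4 -0.1 -0.9] t 73.2667
[-10.4 -13.3   4.4] -> [417.5  69.7  47. ]
[-10.4 -12.2   0.7] -> [426.3  56.4  47. ]
[-5.2 -6.1  0.3] -> [430.8  49.7  47. ]
[-3.4 -5.5  0.3] -> [433.5  43.8  47. ]
[-3.8 -5.3  0.3] -> [436.6  38.   47. ]
[-4.3 -5.1  0.3] -> [440.3  32.4  47. ]
[-4.7 -4.8  0.3] -> [444.3  27.1  47. ]
[-5.  -4.5  0.3] -> [448.8  21.9  47. ]
[-5.4 -4.2  0.2] -> [453.6  17.1  47. ]
[-5.8 -3.8  0.2] -> [458.9  12.6  47. ]
[-6.1 -3.4  0.2] -> [464.5   8.4  47. ]
[-6.4 -3.   0.2] -> [470.5   4.7  47. ]
[-6.6 -2.6  0.2] -> [476.8   1.3  47. ]
[-6.9 -2.1  0.1] -> [483.3  -1.6  47. ]
[-7.  -1.6  0.1] -> [490.1  -4.   47. ]
[ 0.10120199  0.53155072  2.02415874 -0.09048426  0.59249993 -1.27343097]
```

Request:
{"method": "send_rows", "body": {"increments": [{"linear": [-10.4, -13.3, 4.4], "spin": 0}, {"linear": [-5.2, -6.1, 0.4], "spin": 0}, {"linear": [-5.2, -6.1, 0.3], "spin": 0}, {"linear": [-5.2, -6.1, 0.3], "spin": 0}, {"linear": [-3.4, -5.5, 0.3], "spin": 0}, {"linear": [-3.8, -5.3, 0.3], "spin": 0}, {"linear": [-4.3, -5.1, 0.3], "spin": 0}, {"linear": [-4.7, -4.8, 0.3], "spin": 0}]}}

```text
t: 73.93
ee_pos: [0.4446, 0.0266, 0.0483]
eef_rot: [[-0.993, 0.121, 0.0], [0.121, 0.991, -0.051], [-0.007, -0.05, -0.999]]
force: [-0.2, 1.2, 0.2]
width: -0.0004
```

Request:
{"method": "send_rows", "body": {"increments": [{"linear": [-5, -4.5, 0.3], "spin": 0}, {"linear": [-5.4, -4.2, 0.2], "spin": 0}, {"linear": [-5.8, -3.8, 0.2], "spin": 0}, {"linear": [-6.1, -3.4, 0.2], "spin": 0}, {"linear": [-6.4, -3, 0.2], "spin": 0}, {"linear": [-6.6, -2.6, 0.2], "spin": 0}, {"linear": [-6.9, -2.1, 0.1], "spin": 0}, {"linear": [-7, -1.6, 0.1], "spin": 0}]}}

```text
t: 74.6
ee_pos: [0.4884, -0.0036, 0.0476]
eef_rot: [[-0.993, 0.121, -0.004], [0.121, 0.991, -0.05], [-0.002, -0.05, -0.999]]
force: [-5.4, 2.6, -0.1]
width: -0.0002
```

```bash
python3 - <<'E'
from door import *
pose()
d=cap("scene","sc5");s=cap("side","sd5")
# mean grey over old door region in scene (door visible before?)
import cv2
old=cv2.imread("pics/sc4.png")[:,:,::-1].astype(int);n=d["frame"].astype(int)
print("scene door area sat old/new",[cv2.cvtColor(x.astype(np.uint8),cv2.COLOR_RGB2HSV)[174:188,264:274,1].mean() for x in(old,n)])
rows([[*(tcp(262.9)[0]),47]])
E
```

```text
tcp [488.4  -3.6  47.6] psi 173.1 w -0.2 F [-5.4  2.6 -0.1] t 74.6
scene door area sat old/new [np.float64(56.34285714285714), np.float64(110.57142857142857)]
tcp [490.5  -4.1  47.8] psi 173.1 w -0.0 F [-0.3 -0.5  0. ] t 74.7
[-6.9 -0.9  0.9] -> [497.3  -5.9  47. ]
```

Contact is made and the door swings. I'll push on in small steps along the grill's x.

Request:
{"method": "send_rows", "body": {"increments": [{"linear": [-1, 0, 0], "spin": 0}, {"linear": [-1, 0, 0], "spin": 0}, {"linear": [-1, 0, 0], "spin": 0}, {"linear": [-1, 0, 0], "spin": 0}, {"linear": [-1, 0, 0], "spin": 0}, {"linear": [-1, 0, 0], "spin": 0}, {"linear": [0, 0, 0], "spin": 0}, {"linear": [0, 0, 0], "spin": 0}]}}

```text
t: 75.37
ee_pos: [0.4909, -0.0041, 0.0476]
eef_rot: [[-0.993, 0.12, -0.009], [0.12, 0.991, -0.05], [0.003, -0.051, -0.999]]
force: [-24.6, 0.8, 15.9]
width: 0.0002
```

Request:
{"method": "send_rows", "body": {"increments": [{"linear": [-1, 0, 0], "spin": 0}, {"linear": [-1, 0, 0], "spin": 0}, {"linear": [-1, 0, 0], "spin": 0}, {"linear": [-1, 0, 0], "spin": 0}, {"linear": [0, 0, 0], "spin": 0}, {"linear": [0, 0, 0], "spin": 0}, {"linear": [0, 0, 0], "spin": 0}, {"linear": [0, 0, 0], "spin": 0}]}}

```text
t: 76.03
ee_pos: [0.491, -0.0041, 0.0472]
eef_rot: [[-0.993, 0.12, -0.016], [0.121, 0.991, -0.05], [0.01, -0.051, -0.999]]
force: [-41.2, 3.8, 26.9]
width: -0.0003
```

The catch is resisting, with part of the load going vertically through friction. I'll back off, shift toward the free edge for leverage, and push again with a slight upward slide.

Request:
{"method": "send_rows", "body": {"increments": [{"linear": [5, 0, 0], "spin": 0}, {"linear": [5, 0, 0], "spin": 0}, {"linear": [5, 0, 0], "spin": 0}, {"linear": [0, -5, 0], "spin": 0}, {"linear": [0, -3, 0], "spin": 0}, {"linear": [0, 0, 0], "spin": 0}, {"linear": [0, 0, 0], "spin": 0}, {"linear": [0, 0, 0], "spin": 0}]}}

```text
t: 76.7
ee_pos: [0.4845, -0.0114, 0.0484]
eef_rot: [[-0.993, 0.121, 0.0], [0.121, 0.991, -0.051], [-0.006, -0.05, -0.999]]
force: [0.7, 0.4, -0.4]
width: -0.0002
```

```bash
python3 - <<'E'
from door import *
pose()
s=cap("side","sd6");w=cap("wrist","w16")
# door in side view: contour of low-sat pixels on the robot side of grill front, at door-top height
hsv=cv2.cvtColor(s["frame"],cv2.COLOR_RGB2HSV);m=((hsv[...,1]<90)).astype(np.uint8)
front=lambda y:513.4-(y+7)*-.1246
for y in range(-40,90,10):
    # scan along x at z=.08 from the grill front outwards
    xs=np.arange(440,530,2.);uv=px(s,np.c_[xs,np.full(len(xs),y),np.full(len(xs),80.)]/1000).round().astype(int)
    print(y,round(front(y)),''.join('#' if m[v,u] else '.' for u,v in uv))
E
```

```text
tcp [484.5 -11.4  48.4] psi 173.1 w -0.2 F [ 0.7  0.4 -0.4] t 76.7
-40 509 .................###.########################
-30 511 ...............#####..#######################
-20 512 .................##.#########################
-10 513 ...................##########################
0 514 .....................########################
10 516 ..........................###################
20 517 .......................######################
30 518 .......................######################
40 519 .........................####################
50 521 ..........................###################
60 522 ........................#####################
70 523 ......................#######################
80 524 .......................#....###..############
```

Request:
{"method": "send_rows", "body": {"increments": [{"linear": [-3, 0, 0], "spin": 0}, {"linear": [-3, 0, -0.5], "spin": 0}, {"linear": [-3, 0, -1], "spin": 0}, {"linear": [-3, 0, -1], "spin": 0}, {"linear": [-3, 0, -1], "spin": 0}, {"linear": [-1, 0, -1], "spin": 0}, {"linear": [0, 0, 0], "spin": 0}, {"linear": [0, 0, 0], "spin": 0}]}}

```text
t: 77.47
ee_pos: [0.49, -0.0118, 0.05]
eef_rot: [[-0.993, 0.12, -0.02], [0.121, 0.991, -0.049], [0.014, -0.051, -0.999]]
force: [-34.8, 2.2, -19.4]
width: -0.0002
```

The readings fit a hard stop, not the catch: the TCP stopped on a line parallel to the grill front at x of about 491, where a shut 10 mm panel would be. At t=74.7 there was no force at that same spot. I'll back off, rise and check by measurement.

Request:
{"method": "send_rows", "body": {"increments": [{"linear": [8, 0, 0], "spin": 0}, {"linear": [8, 0, 0], "spin": 0}, {"linear": [12, 0, 0], "spin": 0}, {"linear": [12, 0, 0], "spin": 0}, {"linear": [0, 0, -20], "spin": 0}, {"linear": [0, 0, -30], "spin": 0}, {"linear": [0, 0, -40], "spin": 0}, {"linear": [0, 0, -40], "spin": 0}]}}

```text
t: 78.13
ee_pos: [0.46, -0.0013, 0.1842]
eef_rot: [[-0.993, 0.121, -0.0], [0.12, 0.991, -0.051], [-0.006, -0.05, -0.999]]
force: [1.0, 0.9, 0.4]
width: -0.0002
```

Request:
{"method": "send_rows", "body": {"increments": [{"linear": [0, 0, -30], "spin": 0}, {"linear": [0, 0, -30], "spin": 0}, {"linear": [0, 0, 0], "spin": 0}, {"linear": [0, 0, 0], "spin": 0}, {"linear": [0, 0, 0], "spin": 0}, {"linear": [0, 0, 0], "spin": 0}, {"linear": [0, 0, 0], "spin": 0}, {"linear": [0, 0, 0], "spin": 0}]}}

```text
t: 78.8
ee_pos: [0.4599, 0.0016, 0.2417]
eef_rot: [[-0.993, 0.121, -0.002], [0.121, 0.991, -0.051], [-0.004, -0.051, -0.999]]
force: [-0.8, -0.2, 0.7]
width: 0.0003
```

```bash
python3 - <<'E'
from door import *
pose();w=cap("wrist","w17");hsv=cv2.cvtColor(w["frame"],cv2.COLOR_RGB2HSV)
ex=np.array([.9923,-.1236]);ey=np.array([.1236,.9923]);C=np.array([620.4,-50.3])
for yp in range(-40,145,8):
    X=np.arange(-170,-95,2.5);pts=C+X[:,None]*ex+yp*ey
    uv=px(w,np.c_[pts,np.full(len(X),80.)]/1000).round().astype(int)
    r=''.join('x' if not(0<=u<512 and 0<=v<384) else ('.' if hsv[v,u,1]>110 else chr(48+hsv[v,u,2]//28)) for u,v in uv)
    print(yp,r,uv[len(uv)//2])
E
```

```text
tcp [459.9   1.6 241.7] psi 173.1 w 0.3 F [-0.8 -0.2  0.7] t 78.8
-40 ..............2222222222225666 [195 200]
-32 ..............3222222222335666 [203 200]
-24 ..............3222222222235666 [210 200]
-16 ..............2222222222235666 [218 200]
-8 ..............3222222222235666 [225 201]
0 ..............2111122222225666 [233 201]
8 ...........3332222256653226656 [240 201]
16 ..........32222222356653235656 [248 201]
24 ..........32222222256652235555 [256 201]
32 ..........32222222246642235555 [263 201]
40 ..........32222222246642235555 [271 202]
48 ..........32222222246653225555 [278 202]
56 ..........22222222256653235555 [286 202]
64 ..........32222222256653235555 [294 202]
72 ..........32222222255652235555 [301 202]
80 ..........32222222345642235555 [309 202]
88 ..........32222222245542235555 [317 203]
96 ..........32222222255653235555 [324 203]
104 ..........32222222255553235555 [332 203]
112 ..............2222355552235555 [340 203]
120 .............32222222322235555 [348 203]
128 ..............3222222222235555 [356 203]
136 ..................322222235555 [363 203]
144 .....................332245556 [371 204]
```

```bash
python3 - <<'E'
from door import *
w=cap("wrist");g=cv2.cvtColor(w["frame"],cv2.COLOR_RGB2GRAY).astype(np.float32)
ex=np.array([.9923,-.1236]);ey=np.array([.1236,.9923]);C=np.array([620.4,-50.3])
def edge(z,lo,hi,y0,y1,sgn):
    Y=np.arange(y0,y1,3.);E=[]
    for yp in Y:
        X=np.arange(lo,hi,.5);uv=px(w,np.c_[C+X[:,None]*ex+yp*ey,np.full(len(X),z)]/1000).astype(np.float32)
        v=cv2.remap(g,uv[:,0].reshape(1,-1),uv[:,1].reshape(1,-1),1)[0];d=cv2.GaussianBlur(np.gradient(v).reshape(1,-1),(9,1),1.5)[0]*sgn
        E.append(X[d.argmax()])
    k=np.polyfit(Y,E,1);print("slope rad",k[0].round(4),"x' at y'=60",np.polyval(k,60).round(1),"resid",np.std(np.array(E)-np.polyval(k,Y)).round(2))
print("door outer top edge");edge(80,-132,-119,16,105,1)
print("door inner top edge");edge(80,-120,-110,16,105,-1)
print("grill front top edge");edge(90,-118,-102,-90,110,1)
# tower top slats, cap, scene objects
s=cap("side","sd7");d=cap("scene","sc7")
for nme in("sc","sd"):
    a=cv2.imread({"sc":"pics/scene0.png","sd":"pics/side0.png"}[nme]).astype(int);b=(d if nme=="sc" else s)["frame"][:,:,::-1].astype(int)
    m=(np.abs(a-b).sum(2)>60).astype(np.uint8);m=cv2.morphologyEx(m,cv2.MORPH_OPEN,np.ones((3,3),np.uint8))
    print(nme,[cv2.boundingRect(k) for k in cv2.findContours(m,0,2)[0]])
    sl=[q for q in slats(d if nme=="sc" else s,z=.132,lo=60) if -100<q[1]<110 and 500<q[0]<750];show(sl)
pose()
E
```

```text
door outer top edge
slope rad -0.0076 x' at y'=60 -123.3 resid 0.15
door inner top edge
slope rad -0.0014 x' at y'=60 -114.4 resid 0.23
grill front top edge
slope rad -0.0064 x' at y'=60 -111.3 resid 0.18
sc [(328, 251, 46, 5), (329, 227, 40, 8), (373, 221, 40, 6), (323, 210, 40, 5), (114, 205, 10, 6), (209, 203, 3, 4), (197, 203, 16, 11), (369, 202, 38, 5), (249, 192, 33, 43), (102, 191, 18, 17), (198, 190, 7, 12), (231, 189, 21, 43), (257, 172, 25, 20), (440, 139, 25, 8), (286, 130, 10, 6), (269, 129, 16, 5), (424, 126, 34, 4), (408, 126, 3, 3), (234, 95, 223, 102), (247, 74, 6, 5), (457, 58, 14, 22), (222, 38, 48, 56), (252, 36, 25, 12), (268, 12, 4, 3), (273, 4, 18, 25), (442, 0, 45, 45), (300, 0, 7, 17), (296, 0, 4, 8), (231, 0, 105, 97)]
[685.7 101.9 235.1  30.   -3.9] [295. 228.]
[641.4  10.7 171.5 128.1  -7.2] [258. 209.]
sd [(314, 315, 7, 16), (301, 309, 13, 23), (75, 264, 7, 5), (83, 261, 12, 6), (96, 253, 12, 9), (0, 222, 2, 7), (296, 220, 11, 6), (293, 206, 19, 13), (3, 206, 3, 4), (219, 183, 40, 36), (267, 164, 44, 35), (272, 162, 3, 3), (0, 108, 222, 172), (62, 103, 21, 7), (87, 102, 17, 26), (83, 90, 3, 4), (214, 79, 7, 16), (187, 71, 5, 5), (80, 67, 5, 19), (193, 64, 24, 12), (214, 61, 46, 110), (204, 51, 5, 7), (198, 50, 5, 4), (203, 29, 49, 38), (75, 19, 29, 70), (33, 19, 23, 8), (47, 14, 15, 8), (94, 0, 105, 88), (64, 0, 29, 39), (12, 0, 14, 15)]
tcp [460.2   1.6 242.2] psi 173.1 w 0.1 F [ 0.2 -0.4 -0.2] t 79.0
```

The door edges are parallel to the grill front within about 0.001 to 0.005 rad, so it is shut. The bowl, tin and bottle regions are unchanged. I'll compare the tower once with the pictures from before the push and hand in.

```bash
python3 - <<'E'
from h import *
for n,o in(("scene","sc4"),("side","sd4")):
    c=cap(n);a=cv2.imread(f"pics/{o}.png")[:,:,::-1].astype(int);m=(np.abs(a-c["frame"]).sum(2)>70).astype(np.uint8)
    m=cv2.morphologyEx(m,cv2.MORPH_OPEN,np.ones((3,3),np.uint8));ctr=px(c,[[.6265,.006,.12]])[0]
    print(n,ctr.round(),[b for b in map(cv2.boundingRect,cv2.findContours(m,0,2)[0]) if abs(b[0]+b[2]/2-ctr[0])<40 and abs(b[1]+b[3]/2-ctr[1])<40])
pose();print(robot.job_done())
E
```

```text
scene [257. 208.] [(279, 200, 3, 5), (255, 197, 11, 7), (267, 192, 10, 11)]
side [287. 179.] [(243, 201, 9, 18), (248, 185, 11, 30)]
tcp [460.3   1.5 242.4] psi 173.1 w 0.2 F [-0.1  0.2 -0.2] t 79.1
the job is handed in; nothing more can be done
None
```

The job is handed in at about t = 79 s. The cap is in the tray, all six slats are built into the tower and the ash door is shut; I was given no verdict.

- **Cap:** I turned it anticlockwise to about 84° from locked, past its catch, and lifted it out. A picture after release shows it standing upright in the tray.
- **Tower:** Six slats were present, and they stand in three crossed layers of two on the grate. Three camera views after the sixth slat confirmed this. Near the tower, the only changes after the door push were patches I put down to the arm's moved shadow and the door.
- **Ash door:** It came to a hard stop, and its top edges lie parallel to the grill's front edge within about 0.001 rad (outer) and 0.005 rad (inner). I did not see or feel the click itself; that it latched is inferred from those two facts.
- **Bowl, tin and bottle:** Their image regions showed no change from the first pictures.

Things that disagreed or went wrong:
- **Cameras:** The side camera read about 10 mm off in y against the wrist and scene cameras, so I did not rely on it for positions.
- **Grate centre:** It measured about 145 mm from the collar instead of the stated 150 mm, so I aimed the tower between the two, about 3 mm from each.
- **Sixth slat:** The last joint reached its range limit on the carry, leaving the tool leaning 2.9° and 32 mm short. I corrected the position before laying the slat.
- **Door push:** I kept pushing against the stop after the door was already shut. The wrist sensor read about 49 N there (41 N of it along x), under the 120 N wrist limit. I pushed with the fingers and saw no sign of the gripper's body touching, so I don't expect this to count against its 40 N limit, but I can't rule it out.

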